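# Tip pipe specimens from a pail into a drawer and close it

### The job

Carry the yellow pail by its bail onto the blue tipping step beside the open drawer and let go of it there upright; then take it by the red grip at its bottom and upend it so that all three pipe specimens end up in the drawer. Put the empty pail back in the black tray, any way up, and then press the red release lever and push the drawer fully home. Leave everything else as it is.

Things in the scene. Friction and masses are not known exactly. Their poses are not given: they have to be found in the camera images.
- cabinet: low grey specimen cabinet, fixed. Origin: at desk level in the middle of its front plane; x points into the cabinet (away from the robot at yaw 0), y left, z up. Carcass x 0 to 210 mm, y -118 to 118, top z 92. The drawer comes out along -x. Fixed to it on the +y side, beside the open drawer, is a blue tipping step: x -180 to 0, y 108 to 228 mm (see step_mid).
- step_mid (a point): point on the step's flat rubber top, 70 mm above the desk (cabinet frame x -90, y 170 mm), where the middle of the pail's bottom fits best; axes as the cabinet's. A lip along the drawer side (cabinet y 108 to 116, z up to 80 mm) stops the pail's foot 8 mm further on. With the bottom grip pointing away from the drawer (+y) it overhangs the step's outer edge.
- drawer (a joint): how far the steel drawer with the white front is out of the cabinet: 0 = fully home, 0.175 m = fully extended (start; the latch gives 2 to 3 mm of play). It then locks and cannot be pushed in until the red lever is pressed. Sliding takes about 2 to 4 N; it stays where it is left.
- drawer_in (a point): centre of the drawer's inner floor, 18 mm above the desk; axes as the cabinet's. Inside the drawer is 175 mm (x) by 188 mm (y), steel walls 4 mm thick, side walls 46 mm above the inner floor; the front's upper edge is 72 mm above the desk.
- drawer_front (a point): middle of the upper edge of the drawer front's outer face (72 mm above the desk); the face is square to the cabinet's x axis and spans y -98 to 98 mm.
- lever_pad (a point): centre of the top of the red release lever's pad, 52 mm above the desk at rest: a plate 36 mm (x) by 54 mm (y) just in front of the drawer front at its -y end. The pad reaches from 2 mm to 38 mm in front of the front's outer face and moves in with the drawer. Axes as the cabinet's at rest.
- lever (a joint): release lever, a spring rocker on the drawer: 0 at rest, 0.17 rad pressed to its stop (pad about 18 mm lower). The latch is free from about 0.12 rad (pad 13 mm down). It needs about 3 N to start and 7 N fully down and springs back when let go; it must be held down only for the first 25 mm of the drawer's travel.
- pail: yellow tapered pail, 120 mm high, 92 mm across the bottom, 124 mm across the rim, wall 3 mm, floor 22 mm above its underside, about 0.5 kg with bail and grip, plus three pipes. Origin: centre of its underside; z up through the mouth. It pours towards its +x; the bottom grip is at its -x side, the bail pivots at +y and -y, 110 mm up at x -6 mm, over its balance point, so it hangs level.
- pail_mid (a point): point on the pail's axis 60 mm above its underside (its middle).
- bail_grip (a point): middle of the black round sleeve (16 mm diameter, 72 mm long, along the pail's y) on the wire bail. It is 66 mm from the pivots, so at x -6, z 176 mm in the pail frame when the bail is upright. The sleeve is fixed to the bail.
- bail (a joint): angle of the bail: 0 = upright over the mouth, positive leans to the pail's +x, free between -1.45 and 1.45 rad; slight pivot friction keeps it where it is left.
- foot_grip: red round sleeve (16 mm diameter, 56 mm long, along the pail's y) on a bar at the pail's bottom rim. Origin: its centre, in the pail's frame x -88, z 13 mm, 42 mm out from the wall at the foot; a 10 mm strut at each end. It turns freely about its own axis: a pail lifted by it swings over by itself, mouth down (about 120 degrees), its lower rim then 185 mm under the sleeve.
- pail_tray: flat black tray, 260 x 260 mm, fixed to the desk, wall 4 mm thick and 16 mm high, floor 4 mm thick. Origin: centre of its underside. The pail stands in it at the start.
- pipe0_mid (a point): centre of a short dark steel pipe specimen with a weld bead, 32 mm diameter, 65 mm long (its own z is its axis), 80 g, smooth, slides easily in the pail, where it stands at the start.
- pipe1_mid (a point): centre of a short copper coloured pipe specimen with a weld bead, 32 mm diameter, 65 mm long (its own z is its axis), 80 g, smooth, slides easily in the pail, where it stands at the start.
- pipe2_mid (a point): centre of a short bright steel pipe specimen with a weld bead, 32 mm diameter, 65 mm long (its own z is its axis), 80 g, smooth, slides easily in the pail, where it stands at the start.
- flange: bystander, loose: grey steel pipe flange 100 mm across, 40 mm high. Origin: centre of its underside. Leave it alone.
- spray_can: bystander, loose: red spray can, 56 mm across, 160 mm high. Origin: centre of its underside. Leave it alone.
- spray_jar: bystander, loose: white jar with blue cap, 64 mm across, 130 mm high. Origin: centre of its underside. Leave it alone.
- gauge: bystander, loose: blue hand gauge 70 x 120 x 30 mm lying on top of the cabinet. Origin: centre of its underside. Leave it alone.
- g_clamp: bystander, loose: green G-clamp lying flat, about 95 x 105 mm over all, 16 mm high. Origin: centre of its underside. Leave it alone.
- pouch: bystander, loose: black pouch 90 x 140 x 34 mm. Origin: centre of its underside. Leave it alone.
- tape_roll: bystander, loose: green tape roll 90 mm across, 25 mm high. Origin: centre of its underside. Leave it alone.

How it is judged:
On the way, in this order (a step that is already met when the one before it is completed fails the run):
1. the pail stands upright on the tipping step, let go (x of pail in the frame of cabinet between -0.16 and -0.02 m and y of pail in the frame of cabinet between 0.13 and 0.22 m and z of pail in the frame of cabinet between 0.06 and 0.08 m and angle between pail's own z axis and vertical below 0.12 rad and contact force between the fingers and pail below 0.2 N and linear speed of pail below 0.03 m/s), for 0.2 s.
2. the pail is held mouth-down by its bottom grip and all three pipes lie in the drawer (contact force between the fingers and foot_grip above 1 N and angle between pail's own z axis and vertical above 1.4 rad and x of pipe0_mid in the frame of drawer_in between -0.09 and 0.09 m and y of pipe0_mid in the frame of drawer_in between -0.098 and 0.098 m and z of pipe0_mid in the frame of drawer_in between 0 and 0.06 m and x of pipe1_mid in the frame of drawer_in between -0.09 and 0.09 m and y of pipe1_mid in the frame of drawer_in between -0.098 and 0.098 m and z of pipe1_mid in the frame of drawer_in between 0 and 0.06 m and x of pipe2_mid in the frame of drawer_in between -0.09 and 0.09 m and y of pipe2_mid in the frame of drawer_in between -0.098 and 0.098 m and z of pipe2_mid in the frame of drawer_in between 0 and 0.06 m and value of joint drawer above 0.15 m), for 0.2 s.
3. the empty pail is back in its tray, any way up, let go (x of pail_mid in the frame of pail_tray between -0.125 and 0.125 m and y of pail_mid in the frame of pail_tray between -0.125 and 0.125 m and height (world z) of pail_mid below 0.11 m and contact force between the fingers and pail below 0.2 N and linear speed of pail below 0.05 m/s and x of pipe0_mid in the frame of drawer_in between -0.09 and 0.09 m and y of pipe0_mid in the frame of drawer_in between -0.098 and 0.098 m and z of pipe0_mid in the frame of drawer_in between 0 and 0.06 m and x of pipe1_mid in the frame of drawer_in between -0.09 and 0.09 m and y of pipe1_mid in the frame of drawer_in between -0.098 and 0.098 m and z of pipe1_mid in the frame of drawer_in between 0 and 0.06 m and x of pipe2_mid in the frame of drawer_in between -0.09 and 0.09 m and y of pipe2_mid in the frame of drawer_in between -0.098 and 0.098 m and z of pipe2_mid in the frame of drawer_in between 0 and 0.06 m), for 0.2 s.
4. the release lever is pressed while the drawer is still out (value of joint lever above 0.1 rad and value of joint drawer above 0.15 m), for 0.03 s.
At the end, for the whole second after the job is handed in: All three pipes lie in the drawer, the drawer is home within 8 mm, the pail rests in its tray (its middle within 125 mm of the tray's centre in each tray axis and lower than 110 mm) and nothing is held (all of step 3 and value of joint drawer below 0.008 m); the robot touches nothing.
It fails at once if a bystander is pushed or knocked more than 40 mm (distance of any of flange, spray_can, spray_jar, gauge, g_clamp, pouch, tape_roll from where it was at the start of the episode above 0.04 m).
It also fails if it takes over 72 s, if anything falls off the work surface, if the arm or the gripper's body presses on something with over 40 N, if the wrist force passes 120 N, or if a joint passes its speed limit or range.

### The arm

A 7-joint arm with a two-finger parallel gripper is mounted at the origin on the work surface. World frame = base frame: x ahead of the robot, y to its left, z up, the work surface at z = 0. Lengths are in m, angles in rad, forces in N, time in s.
With the tool pointing down it reaches from about 0.425 to 0.875 m from the base axis. Payload 8.4 kg.
Tool frame: the origin (TCP) lies on the centre line of the jaws, within the pads' length; the fingertips stand 19 mm ahead of it and the grasp point (between the pads) is the TCP; z points along the fingers, y is the direction in which the jaws open and shut (so a half turn about z gives the same grasp; the last joint's range is limited). The gripper opens to 85 mm and grips with 20 to 120 N. Pads are 22 mm wide; open, the fingers measure 114 mm over their backs; the gripper's body (76 mm by 85 mm) begins 54 mm behind the grasp point. The pads swing forward as they close: fully open they stand 13 mm farther back than shut.
Start: joints at [-1.365, 0.333, 0.04, 1.465, -0.013, 1.343, -0.059], TCP at [0.195, 0.62, 0.224] pointing down, gripper open.
Joint ranges: [-2.58, 2.58], [-0.38, 2.09], [-1.3, 1.39], [0.25, 2.4], [-1.5, 4.64], [0.08, 2.09], [-2.65, 2.65]. Speed limits (rad/s): [2.22, 2.22, 2.79, 2.79, 3.14, 3.14, 3.14].

### API

Orientations are given as a unit quaternion [x, y, z, w].
In Python, from station import readout, eyes, workorder gives the robot as it stands.
- The arm moves only by the tool move_arm, never from a script. Its argument "deltas" is a list of rows, each an object with "dp": the shift along the tool's x, y, z in cm, a list of three; "turn": the turn, a rotation vector about the tool's x, y, z in degrees, a list of three. A call has 1 to 20 rows; each row shifts and turns the pose as measured when the row begins, along the tool's axes as they then stand; what a row does not reach is not made up. A row lasts 1/10 s, in which the tool goes at most 50 mm and 8.59 degrees, less where a joint would pass 70% of its speed; a pose out of reach is approached as far as the arm can. A call is refused whole if a number of a shift passes 5 or a number of a turn 8.59, either way. A call with a gripper value outside its range is refused whole. "gripper" is the opening, from 0 (shut) to 1 (fully open), set as the call begins (left out, the last holds). The fingers move at their own pace and stop on an object; the grip force is fixed at half the most. Time passes only in rows, so rows that do not move let the fingers close. It gives the time, the measured TCP pose, the force and the opening at its end, in the units of the state.
- readout.sense(): the state, without advancing time (a new reading comes with each control period).
- eyes.snapshot(name): name is "scene" or "top" or "wrist"; returns a dict with "pixels" (384x512x3 uint8, red, green, blue), "K" (3x3 intrinsics, pixels), "k1" (the pictures are not rectified: a ray, as slopes to the right and down, at radius r is drawn at 1 + k1 r^2 times it, then the intrinsics apply), "R" (3x3) and "t" (3): a world point X has camera coordinates R X + t. Camera axes: x right, y down, z forward; pixel columns grow to the right and rows downward; lengths in m; the calibration is good to about 2 mm. A picture is of the moment at which its call begins. There is no depth.
- workorder.close_job(): hands the job in, once; it reports no verdict.
The state is a dict: "time_s": time; "joint_positions": joint angles; "qd": joint speeds; "effort": joint torques, N m; "tcp_pos": TCP position; "orientation": TCP orientation; "contact_force": force on the tool from outside, world axes, zero at the start; "wrist_torque": the same for the moment, N m; "opening": opening from 0.0 (shut) to 1.0 (fully open).
Only numpy, scipy, OpenCV 4.12 (cv2) and the standard library are available. Lean on these libraries where they do the work, as an engineer would, in place of code of your own. Each camera call takes 0.05 s, during which the arm holds its last target. There are 200 camera calls.

## Working session

There is one attempt and no reset: what is moved stays moved. The work goes in short steps, Python scripts to look and compute and a tool call to move; the robot and the scene stay as the last step left them, time stands still between calls to the robot, and variables do not carry over. Pictures are saved under pics/ and viewed, about 8 in all and at most 12, crops included, and the job is handed in when it is done.

Besides the shell and the picture viewer there is one more tool, called after "Emit:" as name([rows], argument=value, ...), one row to a line, values as JSON. move_arm: Moves the arm, as the interface text tells. Its arguments: {"type":"object","properties":{"deltas":{"type":"array"},"gripper":{"type":"number"}},"required":["deltas"]}

```bash
mkdir -p pics; ls
cat > h.py <<'E'
import numpy as np, cv2
from station import readout, eyes, workorder
from scipy.spatial.transform import Rotation as Ro
def snap(n,fn=None):
    s=eyes.snapshot(n)
    if fn: cv2.imwrite('pics/'+fn,s['pixels'][:,:,::-1])
    return s
def ray(s,u,v):
    K=np.array(s['K']);x=(u-K[0,2])/K[0,0];y=(v-K[1,2])/K[1,1]
    rd=np.hypot(x,y);r=rd
    for _ in range(30): r=rd/(1+s['k1']*r*r)
    f=r/rd if rd>0 else 1
    R=np.array(s['R']);t=np.array(s['t'])
    d=R.T@np.array([x*f,y*f,1]);return -R.T@t,d
def onz(s,u,v,z):
    c,d=ray(s,u,v);return c+d*(z-c[2])/d[2]
def proj(s,X):
    p=np.array(s['R'])@np.array(X)+np.array(s['t']);a=p[:2]/p[2];a=a*(1+s['k1']*(a@a))
    K=np.array(s['K']);return a*[K[0,0],K[1,1]]+K[:2,2]
E
python3 - <<'E'
from h import *
a=snap('scene');b=snap('top')
np.save('a.npy',a,allow_pickle=True);np.save('b.npy',b,allow_pickle=True)
for n,s in(('scene',a),('top',b)):
    im=s['pixels'][:,:,::-1];im=cv2.resize(im,(800,600),interpolation=cv2.INTER_CUBIC)
    cv2.imwrite(f'pics/{n}0.png',im)
    print(n,np.round(-np.array(s['R']).T@s['t'],3),s['k1'],np.round(s['R'],2).tolist(),np.round(s['K'],0).tolist())
print(readout.sense())
E
```

```text
pics
scene [1.123 0.654 1.162] -0.054963283046588325 [[-0.76, 0.65, 0.02], [0.48, 0.58, -0.66], [-0.44, -0.49, -0.75]] [[485.0, 0.0, 258.0], [0.0, 485.0, 190.0], [0.0, 0.0, 1.0]]
top [ 0.469 -0.006  1.233] -0.16714599222959206 [[0.02, -1.0, 0.02], [-1.0, -0.02, -0.03], [0.03, -0.02, -1.0]] [[465.0, 0.0, 254.0], [0.0, 465.0, 194.0], [0.0, 0.0, 1.0]]
{'time_s': 0.1, 'joint_positions': array([-1.36519413,  0.33383104,  0.03987306,  1.46614031, -0.0133852 ,
        1.34326548, -0.05850289]), 'qd': array([-0.00019899, -0.000679  , -0.00222827, -0.00162209, -0.00161405,
       -0.00115382, -0.00023517]), 'effort': array([ 4.29489504e-03, -6.60017753e+01,  1.37038797e+00, -4.06478477e+01,
        1.69199280e-02,  8.91836069e-03,  1.61769840e-06]), 'tcp_pos': array([0.19497828, 0.61965839, 0.22303695]), 'orientation': array([ 1.51818889e-01,  9.88408089e-01, -6.87285968e-04, -5.17275740e-05]), 'contact_force': array([-0.6342325 ,  1.13060857,  0.37485988]), 'wrist_torque': array([-0.00067684,  0.01063489, -0.01120356]), 'opening': 0.9998986834593157}
```

View pics/scene0.png

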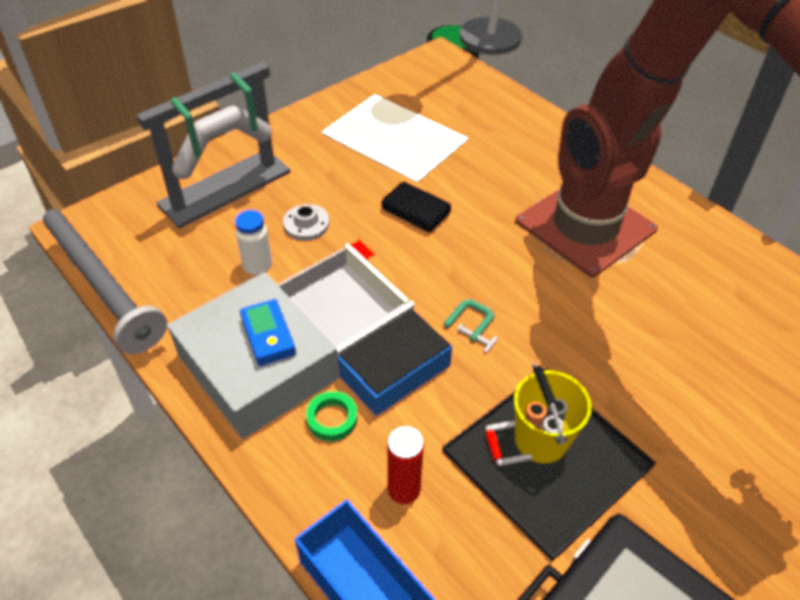

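View pics/top0.png

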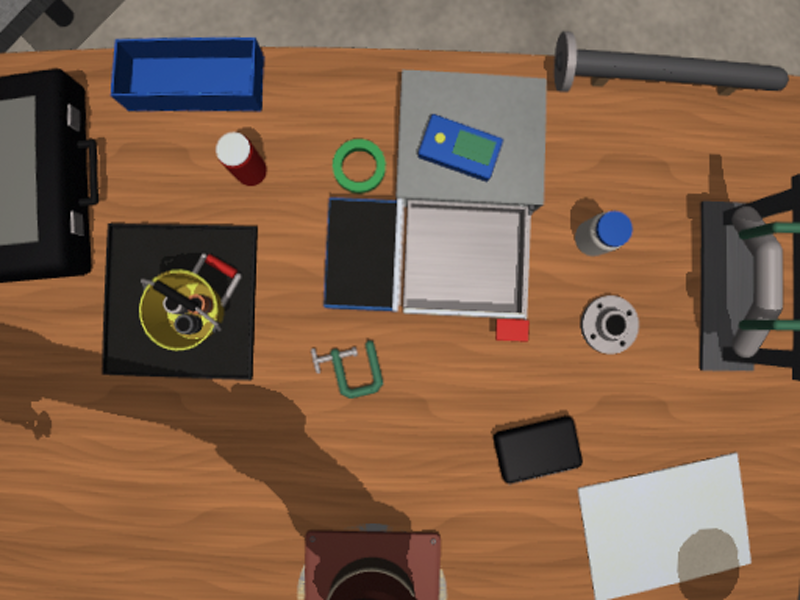

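The scene shows the pail in the tray (545,415), its red foot grip at (493,445), the step at (395,355), the open drawer at (345,290), and the lever at (362,249). The top view shows the pail at (180,310), its grip at (222,265), and the lever at (512,330). I'll enlarge these for exact pixels.

Run:
```python
from h import *
a=np.load('a.npy',allow_pickle=True).item();b=np.load('b.npy',allow_pickle=True).item()
def crop(s,u0,v0,w,h,k):
    c=cv2.resize(np.ascontiguousarray(s['pixels'][v0:v0+h,u0:u0+w,::-1]),None,fx=k,fy=k,interpolation=cv2.INTER_NEAREST)
    for i in range(0,w,10): cv2.putText(c,str(u0+i),(i*k,8),0,.3,(255,255,255),1);cv2.line(c,(i*k,0),(i*k,h*k),(90,90,90),1)
    for i in range(0,h,10): cv2.putText(c,str(v0+i),(0,i*k+8),0,.3,(255,255,255),1);cv2.line(c,(0,i*k),(w*k,i*k),(90,90,90),1)
    return c
A=crop(b,80,150,80,80,5);B=crop(a,300,225,80,80,5)
C=crop(b,200,115,160,110,5)
cv2.imwrite('pics/c1.png',np.hstack([A,B]));cv2.imwrite('pics/c2.png',C)
for n,s in(('a',a),('b',b)):
    p=s['pixels'].astype(int);R,G,B=p[...,0],p[...,1],p[...,2]
    red=((R>150)&(G<60)&(B<60)).astype(np.uint8)
    k,_,st,ce=cv2.connectedComponentsWithStats(red)
    for i in range(1,k):
        if st[i,4]>12:print(n,'red',st[i].tolist(),ce[i].round(1))
    yel=((R>120)&(G>110)&(B<90)&(abs(R-G)<60)).astype(np.uint8)
    k,_,st,ce=cv2.connectedComponentsWithStats(yel)
    for i in range(1,k):
        if st[i,4]>60:print(n,'yel',st[i].tolist(),ce[i].round(1))
```

```text
a red [226, 155, 13, 10, 57] [231.9 159.2]
a red [311, 276, 10, 18, 100] [315.7 283.8]
a red [250, 290, 20, 5, 24] [260.  292.7]
a yel [11, 0, 66, 25, 133] [38.8 12.5]
a yel [16, 70, 11, 16, 61] [21.1 76.3]
a yel [32, 82, 61, 27, 236] [61.6 93.2]
a yel [328, 236, 52, 59, 1480] [353.5 262.4]
a yel [195, 249, 35, 23, 95] [213.3 255.8]
b red [133, 164, 17, 13, 64] [141.5 170.3]
b red [318, 204, 21, 14, 270] [327.3 210.6]
b yel [143, 139, 51, 10, 203] [171.2 142.5]
b yel [108, 173, 31, 32, 245] [126.6 185.6]
b yel [89, 182, 48, 42, 232] [114.2 209.9]
b yel [201, 213, 28, 4, 63] [216.2 215. ]
b yel [163, 218, 36, 7, 115] [178.4 221.1]
b yel [326, 221, 52, 7, 137] [349.6 224.4]
b yel [258, 232, 27, 9, 68] [271.8 235.6]
b yel [285, 238, 48, 9, 132] [309.9 242.5]
b yel [277, 264, 27, 6, 63] [290.7 266.9]
```

View pics/c1.png

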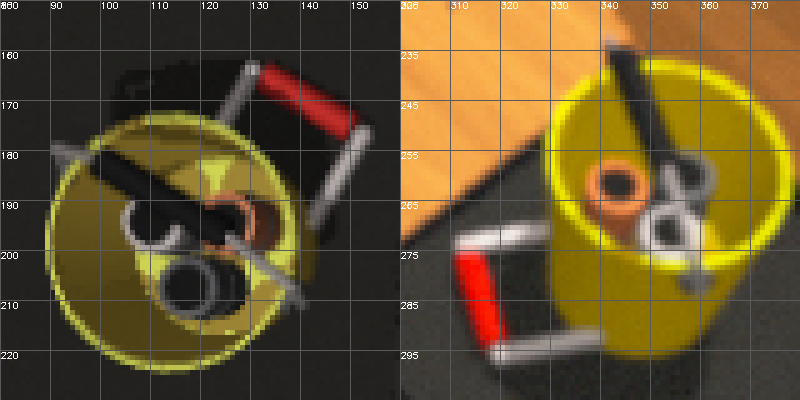

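View pics/c2.png

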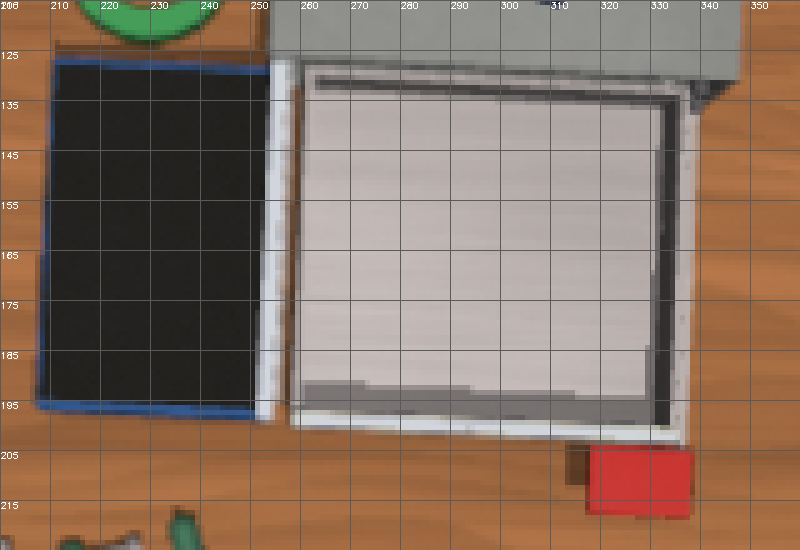

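```bash
cat >> h.py <<'E'
def tri(a,ua,b,ub):
    c1,d1=ray(a,*ua);c2,d2=ray(b,*ub)
    s=np.linalg.lstsq(np.c_[d1,-d2],c2-c1,rcond=None)[0]
    p,q=c1+s[0]*d1,c2+s[1]*d2;return (p+q)/2,np.linalg.norm(p-q)
E
python3 - <<'E'
from h import *
np.set_printoptions(precision=4,suppress=True)
a=np.load('a.npy',allow_pickle=True).item();b=np.load('b.npy',allow_pickle=True).item()
print('foot',tri(a,(315.7,283.8),b,(141.5,170.2)), onz(b,141.5,170.2,.017),onz(a,315.7,283.8,.017))
print('sleeve mid',tri(a,(348,247.5),b,(113,189.5)))
print('pivot1',tri(a,(341.5,233),b,(91.5,180)),'pivot2',tri(a,(359,281),b,(139,210)))
p=b['pixels'].astype(int);m=((p[...,0]>120)&(p[...,1]>110)&(p[...,2]<90)).astype(np.uint8)
m[:165]=0;m[230:]=0;m[:,:85]=0;m[:,145:]=0
pts=cv2.findNonZero(m);hull=cv2.convexHull(pts);e=cv2.fitEllipse(hull);print('rim',e,onz(b,*e[0],.124))
print('rim scene',onz(a,(328.5+380)/2-0.5,258,.124))
for n,u,v,z in [('stepOutFar',210.5,127,.07),('stepOutNear',207.5,196,.07),('lipFar',258,127,.08),('lipNear',253.7,198.5,.08),('cabR',348,131,.092),('cabL',254,127.5,.092),('dfL',258,200,.072),('dfR',337,204,.072),('lever',327.3,210.6,.052)]:
    print(n,onz(b,u,v,z))
E
```

```text
foot (array([0.559 , 0.2651, 0.0182]), np.float64(0.0001662614159721409)) [0.5591 0.2653 0.017 ] [0.5583 0.2647 0.017 ]
sleeve mid (array([0.5015, 0.2967, 0.1717]), np.float64(0.0009306487087778163))
pivot1 (array([0.5293, 0.3044, 0.2672]), np.float64(0.03248731956879059)) pivot2 (array([ 0.4391,  0.3011, -0.0516]), np.float64(0.04316298480733858))
rim ((113.619384765625, 198.06793212890625), (49.87560272216797, 51.36948776245117), 9.72737979888916) [0.4826 0.3077 0.124 ]
rim scene [0.4838 0.3112 0.124 ]
stepOutFar [0.6681 0.082  0.07  ]
stepOutNear [0.4939 0.0848 0.07  ]
lipFar [ 0.6692 -0.0375  0.08  ]
lipNear [ 0.4901 -0.0307  0.08  ]
cabR [ 0.6639 -0.2628  0.092 ]
cabL [ 0.6656 -0.0273  0.092 ]
dfL [ 0.4867 -0.0417  0.072 ]
dfR [ 0.481  -0.2413  0.072 ]
lever [ 0.4638 -0.2204  0.052 ]
```

Crops: sleeve in the top view runs (99,182)–(127,196), and in the scene it is centred at (348,247). The foot grip is at (141.5,170). The step's outer edge is column ~209, its lip column ~256, and the drawer front row ~202. The pail sits at (0.483,0.308) with +x at about 150°, its bail leaning about −0.24 rad, and step_mid is about (0.580,0.027). First move: turn the wrist and rise.

Emit:
move_arm([
  {"dp":[0,0,-0.4],"turn":[0,0,8.5]},
  {"dp":[0,0,-0.4],"turn":[0,0,8.5]},
  {"dp":[0,0,-0.4],"turn":[0,0,8.5]},
  {"dp":[0,0,-0.4],"turn":[0,0,8.5]},
  {"dp":[0,0,-0.4],"turn":[0,0,8.5]},
  {"dp":[0,0,-0.4],"turn":[0,0,8.5]},
  {"dp":[0,0,-0.4],"turn":[0,0,8.5]},
  {"dp":[0,0,-0.4],"turn":[0,0,8.5]},
  {"dp":[0,0,-0.4],"turn":[0,0,8.5]},
  {"dp":[0,0,-0.4],"turn":[0,0,8.5]},
  {"dp":[0,0,-0.4],"turn":[0,0,8.5]},
  {"dp":[0,0,-0.4],"turn":[0,0,8.5]},
], gripper=1)

```text
time_s: 1.3
tcp_pos: [0.1941, 0.6166, 0.2655]
orientation: [0.869, 0.494, -0.005, 0.005]
contact_force: [0.4, -1.4, 0.4]
opening: 0.999
```

```bash
cat >> h.py <<'E'
def go(pos,ydeg=None,R=None,n=None):
    """remaining shift (cm, tool axes) and turn (deg, tool axes) to target; R or tool-down with tool y at ydeg"""
    s=readout.sense();Rc=Ro.from_quat(s['orientation']).as_matrix()
    if R is None and ydeg is not None:
        a=np.radians(ydeg);y=np.array([np.cos(a),np.sin(a),0]);z=np.array([0,0,-1.]);R=np.c_[np.cross(y,z),y,z]
    if R is None:R=Rc
    d=Rc.T@(np.array(pos)-s['tcp_pos'])*100
    w=np.degrees(Ro.from_matrix(Rc.T@R).as_rotvec())
    print('t',round(s['time_s'],1),'pos',np.round(s['tcp_pos'],4),'ydeg',round(np.degrees(np.arctan2(Rc[1,1],Rc[0,1])),1),'F',np.round(s['contact_force'],1),'open',round(s['opening'],2),'q',np.round(s['joint_positions'],2))
    print('dp cm',np.round(d,2),'turn',np.round(w,1),'dist',np.round(np.linalg.norm(d),2))
E
python3 -c "
from h import *
go([.5,.2965,.27],-30);go([.5,.2965,.175],-30)"
```

```text
t 1.3 pos [0.1941 0.6166 0.2655] ydeg -30.8 F [ 0.4 -1.4  0.4] open 1.0 q [-1.56  0.33  0.3   1.41 -0.09  1.44 -1.8 ]
dp cm [-11.84  42.67  -0.11] turn [ 0.2  0.8 -0.8] dist 44.28
t 1.3 pos [0.1941 0.6166 0.2655] ydeg -30.8 F [ 0.4 -1.4  0.4] open 1.0 q [-1.56  0.33  0.3   1.41 -0.09  1.44 -1.8 ]
dp cm [-11.71  42.63   9.39] turn [ 0.2  0.8 -0.8] dist 45.19
```

Emit:
move_arm([
  {"dp":[-1,3.6,0],"turn":[0,0,0]},
  {"dp":[-1,3.6,0],"turn":[0,0,0]},
  {"dp":[-1,3.6,0],"turn":[0,0,0]},
  {"dp":[-1,3.6,0],"turn":[0,0,0]},
  {"dp":[-1,3.6,0],"turn":[0,0,0]},
  {"dp":[-1,3.6,0],"turn":[0,0,0]},
  {"dp":[-1,3.6,0],"turn":[0,0,0]},
  {"dp":[-1,3.6,0],"turn":[0,0,0]},
  {"dp":[-1,3.6,0],"turn":[0,0,0]},
  {"dp":[-1,3.6,0],"turn":[0,0,0]},
  {"dp":[-1,3.6,0],"turn":[0,0,0]},
  {"dp":[-0.5,2,0],"turn":[0,0,0]},
  {"dp":[0,0,0],"turn":[0,0,0]},
])

```text
time_s: 2.6
tcp_pos: [0.4985, 0.2896, 0.264]
orientation: [0.87, 0.493, -0.009, 0.007]
contact_force: [-0.4, 0.3, 0.2]
opening: 1.0
```

```bash
python3 -c "
from h import *
go([.5,.2965,.175],-30)
w=snap('wrist');cv2.imwrite('pics/w1.png',w['pixels'][:,:,::-1])"
```

```text
t 2.6 pos [0.4985 0.2896 0.264 ] ydeg -31.0 F [-0.4  0.3  0.2] open 1.0 q [-1.09  0.19  0.56  1.6  -0.09  1.4  -1.06]
dp cm [ 0.87 -0.26  8.88] turn [ 0.2  1.3 -1. ] dist 8.93
```

View pics/w1.png

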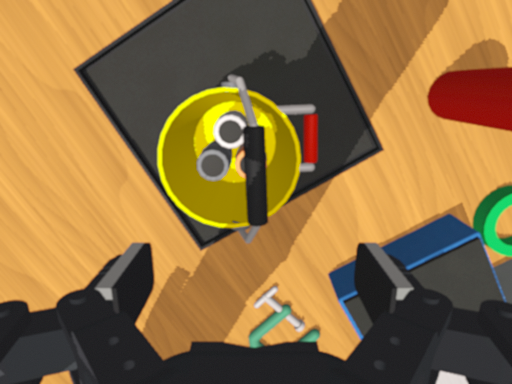

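Wrist view: the sleeve runs from (253,126) to (258,224), nearly square to the jaws.

```bash
python3 -c "
from h import *
w=snap('wrist')
p=onz(w,253,126,.177);q=onz(w,258,224,.177);print((p+q)/2,p-q,np.linalg.norm(p-q),np.degrees(np.arctan2(*(p-q)[1::-1])))
p=(p+q)/2
r1=onz(w,311,116,.017);r2=onz(w,311,162,.017);print((r1+r2)/2,np.degrees(np.arctan2(*(r1-r2)[1::-1])))
go([p[0],p[1],.175],-30)"
```

```text
[0.5032013  0.29739314 0.177     ] [0.03427622 0.0644696  0.        ] 0.07301498430031508 62.00199379439278
[0.56127701 0.26557868 0.017     ] 61.84169123023934
t 2.7 pos [0.4965 0.2924 0.2639] ydeg -30.8 F [ 0.4  0.5 -0.4] open 1.0 q [-1.1   0.19  0.56  1.6  -0.09  1.4  -1.07]
dp cm [0.96 0.3  8.87] turn [ 0.1  1.2 -0.8] dist 8.92
```

Emit:
move_arm([
  {"dp":[0.6,0.3,0],"turn":[0,1,-2]},
  {"dp":[0.4,0,2.2],"turn":[0,0,0]},
  {"dp":[0,0,2.2],"turn":[0,0,0]},
  {"dp":[0,0,2.2],"turn":[0,0,0]},
  {"dp":[0,0,2.2],"turn":[0,0,0]},
  {"dp":[0,0,0],"turn":[0,0,0]},
])

```text
time_s: 3.3
tcp_pos: [0.4968, 0.3101, 0.1723]
orientation: [0.856, 0.516, -0.002, -0.0]
contact_force: [-0.5, 0.4, -0.0]
opening: 1.0
```

```bash
python3 -c "
from h import *
go([.503,.2974,.175],-28)"
```

```text
t 3.3 pos [0.4968 0.3101 0.1723] ydeg -27.8 F [-0.5  0.4 -0. ] open 1.0 q [-1.08  0.26  0.54  1.72 -0.14  1.21 -1.  ]
dp cm [-0.84  1.14 -0.28] turn [-0.1  0.1  0.2] dist 1.44
```

Emit:
move_arm([
  {"dp":[-0.8,1.1,-0.2],"turn":[0,0,0]},
  {"dp":[0,0,0],"turn":[0,0,0]},
])

```text
time_s: 3.5
tcp_pos: [0.5022, 0.299, 0.1756]
orientation: [0.855, 0.518, -0.001, -0.001]
contact_force: [0.2, 0.1, 0.3]
opening: 1.004
```

Emit:
move_arm([
  {"dp":[0,0,0],"turn":[0,0,0]},
  {"dp":[0,0,0],"turn":[0,0,0]},
  {"dp":[0,0,0],"turn":[0,0,0]},
  {"dp":[0,0,0],"turn":[0,0,0]},
  {"dp":[0,0,0],"turn":[0,0,0]},
  {"dp":[0,0,0],"turn":[0,0,0]},
], gripper=0)

```text
time_s: 4.1
tcp_pos: [0.5036, 0.3002, 0.1792]
orientation: [0.856, 0.518, 0.001, -0.001]
contact_force: [0.1, -0.2, 0.3]
opening: 0.004
```

Run:
```python
from h import *
w=snap('wrist');a=snap('scene');b=snap('top')
c=lambda s,u,v,k:cv2.resize(s['pixels'][v:v+100,u:u+100,::-1],(k,k),interpolation=cv2.INTER_CUBIC)
cv2.imwrite('pics/c3.png',np.hstack([cv2.resize(w['pixels'][:,:,::-1],(400,300)),c(a,300,200,300)]))
print(readout.sense()['tcp_pos'])
```

```text
[0.50352827 0.30011608 0.17908054]
```

View pics/c3.png

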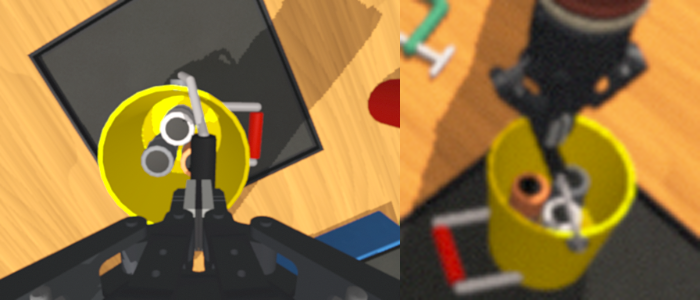

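The picture is ambiguous: the jaws read shut, yet they appear to be at the sleeve. A small lift will show by the weight whether anything is held.

Emit:
move_arm([
  {"dp":[0,0,-1],"turn":[0,0,0]},
  {"dp":[0,0,-1],"turn":[0,0,0]},
  {"dp":[0,0,0],"turn":[0,0,0]},
])

```text
time_s: 4.55
tcp_pos: [0.5036, 0.3, 0.201]
orientation: [0.856, 0.518, 0.001, -0.001]
contact_force: [-0.3, 0.2, 0.1]
opening: 0.002
```

Run:
```python
from h import *
w=snap('wrist');a=snap('scene')
print(readout.sense())
c=lambda s,u,v,n,k:cv2.resize(s['pixels'][v:v+n,u:u+n,::-1],(k,k),interpolation=cv2.INTER_CUBIC)
cv2.imwrite('pics/c4.png',np.hstack([c(w,160,130,180,400),c(a,325,215,60,400)]))
```

```text
{'time_s': 4.65, 'joint_positions': array([-1.07502131,  0.23190785,  0.54577225,  1.68422777, -0.12835698,
        1.25986642, -0.98413639]), 'qd': array([-0.00081655,  0.00836904, -0.00469832,  0.01558188, -0.00034809,
       -0.00586648,  0.00190867]), 'effort': array([ 1.45960026e-02, -5.04773784e+01,  5.52891165e+00, -3.99027944e+01,
        2.95620889e-02,  8.73687607e-02, -1.98086427e-02]), 'tcp_pos': array([0.50313907, 0.29979632, 0.1996653 ]), 'orientation': array([ 8.55516537e-01,  5.17773745e-01,  3.70852149e-04, -1.29067294e-03]), 'contact_force': array([0.19424983, 0.50334955, 0.63637033]), 'wrist_torque': array([-0.03429424,  0.03230185,  0.02634753]), 'opening': -0.00221672378225822}
```

View pics/c4.png

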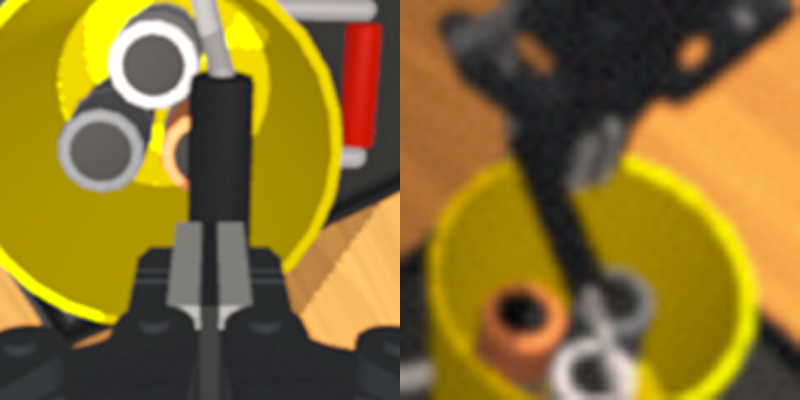

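Run:
```python
from h import *
np.set_printoptions(precision=4,suppress=True)
w=snap('wrist');a=snap('scene');s=readout.sense();t=s['tcp_pos']
Rc=Ro.from_quat(s['orientation']).as_matrix();print(t,Rc)
print('f',w['K'][0][0],'cam',-np.array(w['R']).T@w['t'])
for d in(0,.019):
    X=t+Rc@[0,0,d];print(d,'tip in wrist',proj(w,X),'scene',proj(a,X))
for z in (.13,.15,.16,.17,.18):
    p=onz(w,245.5,190,z);q=onz(w,272.5,190,z);print(z,'width',np.linalg.norm(p-q),onz(w,259,164,z))
# sleeve upper end seen in wrist and lower end... scene crop sleeve end (590,285)->
print(tri(w,(259,164),a,(325+190*.15,215+287*.15)))
```

```text
[0.5027 0.2996 0.1989] [[ 0.4639  0.8859 -0.0017]
 [ 0.8859 -0.4639  0.0018]
 [ 0.0008 -0.0023 -1.    ]]
f 339.6593369652383 cam [0.5351 0.3605 0.3506]
0 tip in wrist [253.543  241.1883] scene [350.1101 242.1939]
0.019 tip in wrist [253.5506 226.4189] scene [348.8831 246.6444]
0.13 width 0.018233412257829863 [0.517  0.3193 0.13  ]
0.15 width 0.016580575115178044 [0.5186 0.3231 0.15  ]
0.16 width 0.015754156543852135 [0.5194 0.3249 0.16  ]
0.17 width 0.0149277379725262 [0.5202 0.3268 0.17  ]
0.18 width 0.014101319401200291 [0.5211 0.3287 0.18  ]
(array([0.5212, 0.33  , 0.1836]), np.float64(0.0012657276180537307))
```

The closed pads ended above the sleeve, because open tips stand 13 mm further back and the sleeve slipped out below. The sleeve hasn't moved, so I'll open, go about 16 mm lower and regrip.

Emit:
move_arm([
  {"dp":[0,0,-1],"turn":[0,0,0]},
  {"dp":[0,0,0],"turn":[0,0,0]},
  {"dp":[0,0,0],"turn":[0,0,0]},
  {"dp":[0,0,0],"turn":[0,0,0]},
  {"dp":[-0.2,0.3,0],"turn":[0,0,0]},
  {"dp":[0,0,1.6],"turn":[0,0,0]},
  {"dp":[0,0,1.6],"turn":[0,0,0]},
  {"dp":[0,0,1.6],"turn":[0,0,0]},
  {"dp":[0,0,0],"turn":[0,0,0]},
], gripper=1)

```text
time_s: 5.65
tcp_pos: [0.5049, 0.2952, 0.1599]
orientation: [0.856, 0.518, -0.0, -0.001]
contact_force: [-0.5, -0.2, 0.8]
opening: 0.998
```

```bash
python3 -c "
from h import *
go([.5035,.2967,.159],-28)"
```

```text
t 5.7 pos [0.5049 0.2952 0.1599] ydeg -27.7 F [-0.5 -0.2  0.8] open 1.0 q [-1.06  0.26  0.54  1.73 -0.15  1.18 -0.96]
dp cm [ 0.07 -0.2   0.09] turn [-0.1 -0.   0.3] dist 0.23
```

Emit:
move_arm([
  {"dp":[0,0,0],"turn":[0,0,0]},
  {"dp":[0,0,0],"turn":[0,0,0]},
  {"dp":[0,0,0],"turn":[0,0,0]},
  {"dp":[0,0,0],"turn":[0,0,0]},
  {"dp":[0,0,0],"turn":[0,0,0]},
  {"dp":[0,0,0],"turn":[0,0,0]},
], gripper=0)

```text
time_s: 6.25
tcp_pos: [0.5063, 0.2954, 0.1628]
orientation: [0.856, 0.517, 0.001, -0.001]
contact_force: [-0.3, -0.2, -4.0]
opening: 0.163
```

Emit:
move_arm([
  {"dp":[0,0,-0.5],"turn":[0,0,0]},
  {"dp":[0,0,-1],"turn":[0,0,0]},
  {"dp":[0,0,-1.5],"turn":[0,0,0]},
  {"dp":[0,0,-2],"turn":[0,0,0]},
  {"dp":[0,0,-2],"turn":[0,0,0]},
  {"dp":[0,0,-2],"turn":[0,0,0]},
  {"dp":[0,0,-2],"turn":[0,0,0]},
  {"dp":[0,0,-1.5],"turn":[0,0,0]},
  {"dp":[0,0,0],"turn":[0,0,0]},
])

```text
time_s: 7.15
tcp_pos: [0.503, 0.2925, 0.2915]
orientation: [0.856, 0.517, -0.004, 0.0]
contact_force: [0.2, -0.1, -7.1]
opening: 0.161
```

```bash
python3 -c "
from h import *
go([.58,.04,.29],89)"
```

```text
t 7.2 pos [0.503  0.2925 0.2915] ydeg -27.7 F [ 0.2 -0.1 -7.1] open 0.16 q [-1.08  0.18  0.56  1.55 -0.1   1.45 -1.  ]
dp cm [-18.76  18.56   0.22] turn [  -0.6    0.  -116.7] dist 26.4
```

Emit:
move_arm([
  {"dp":[0,0,0],"turn":[0,0,-3]},
  {"dp":[0,0,0],"turn":[0,0,-6]},
  {"dp":[0,0,0],"turn":[0,0,-6]},
  {"dp":[0,0,0],"turn":[0,0,-6]},
  {"dp":[0,0,0],"turn":[0,0,-6]},
  {"dp":[0,0,0],"turn":[0,0,-6]},
  {"dp":[0,0,0],"turn":[0,0,-6]},
  {"dp":[0,0,0],"turn":[0,0,-6]},
  {"dp":[0,0,0],"turn":[0,0,-6]},
  {"dp":[0,0,0],"turn":[0,0,-6]},
  {"dp":[0,0,0],"turn":[0,0,-6]},
  {"dp":[0,0,0],"turn":[0,0,-6]},
  {"dp":[0,0,0],"turn":[0,0,-6]},
  {"dp":[0,0,0],"turn":[0,0,-6]},
  {"dp":[0,0,0],"turn":[0,0,-6]},
  {"dp":[0,0,0],"turn":[0,0,-6]},
  {"dp":[0,0,0],"turn":[0,0,-6]},
  {"dp":[0,0,0],"turn":[0,0,-6]},
  {"dp":[0,0,0],"turn":[0,0,-6]},
  {"dp":[0,0,0],"turn":[0,0,-4]},
])

```text
time_s: 9.15
tcp_pos: [0.4938, 0.2865, 0.2705]
orientation: [-0.017, 1.0, -0.012, -0.016]
contact_force: [-0.1, 0.1, -6.2]
opening: 0.16
```

```bash
python3 -c "
from h import *
go([.58,.04,.29],89)"
```

```text
t 9.2 pos [0.4938 0.2865 0.2705] ydeg 92.0 F [-0.1  0.1 -6.2] open 0.16 q [-0.91  0.18  0.36  1.57 -0.06  1.44  1.05]
dp cm [ -7.72 -24.97  -1.61] turn [-1.4 -1.9  2.9] dist 26.19
```

Emit:
move_arm([
  {"dp":[-0.2,-0.6,-1],"turn":[-1.4,-1.9,2.9]},
  {"dp":[-0.5,-1.5,-1],"turn":[0,0,0]},
  {"dp":[-0.5,-1.6,-0.3],"turn":[0,0,0]},
  {"dp":[-0.5,-1.6,-0.3],"turn":[0,0,0]},
  {"dp":[-0.5,-1.6,-0.3],"turn":[0,0,0]},
  {"dp":[-0.5,-1.6,-0.3],"turn":[0,0,0]},
  {"dp":[-0.5,-1.6,-0.3],"turn":[0,0,0]},
  {"dp":[-0.5,-1.6,-0.3],"turn":[0,0,0]},
  {"dp":[-0.5,-1.6,-0.3],"turn":[0,0,0]},
  {"dp":[-0.5,-1.6,-0.3],"turn":[0,0,0]},
  {"dp":[-0.5,-1.6,-0.3],"turn":[0,0,0]},
  {"dp":[-0.5,-1.6,-0.3],"turn":[0,0,0]},
  {"dp":[-0.5,-1.6,-0.3],"turn":[0,0,0]},
  {"dp":[-0.5,-1.6,-0.3],"turn":[0,0,0]},
  {"dp":[-0.5,-1.5,-0.3],"turn":[0,0,0]},
  {"dp":[-0.3,-0.8,0],"turn":[0,0,0]},
  {"dp":[-0.1,-0.3,0],"turn":[0,0,0]},
  {"dp":[0,0,0],"turn":[0,0,0]},
])

```text
time_s: 10.95
tcp_pos: [0.5674, 0.0124, 0.3259]
orientation: [0.01, 1.0, -0.007, -0.011]
contact_force: [0.1, 0.1, -6.6]
opening: 0.164
```

Run:
```python
from h import *
go([.58,.04,.26],88.6)
a=snap('scene');b=snap('top')
np.save('a2.npy',a,allow_pickle=True);np.save('b2.npy',b,allow_pickle=True)
c=lambda s,u,v,n,k:cv2.resize(s['pixels'][v:v+n,u:u+n,::-1],(k,k),interpolation=cv2.INTER_CUBIC)
cv2.imwrite('pics/c5.png',np.hstack([c(b,180,90,120,400),c(a,195,150,120,400)]))
```

```text
t 10.9 pos [0.5674 0.0124 0.3259] ydeg 88.8 F [ 0.1  0.1 -6.6] open 0.16 q [-0.61  0.15  0.58  1.51 -0.07  1.53  1.52]
dp cm [-1.35  2.88  6.52] turn [-0.9 -1.2  0.2] dist 7.26
```

View pics/c5.png

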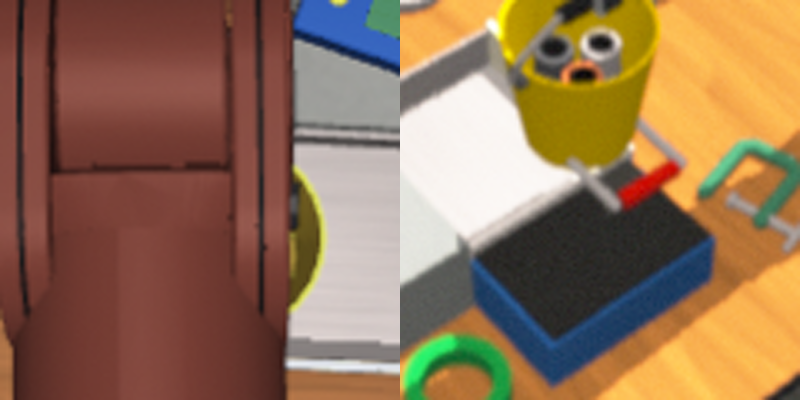

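Scene crop: the pail hangs level over the step, its red grip at about (270,206) pointing away from the drawer.

Run:
```python
from h import *
np.set_printoptions(precision=4,suppress=True)
a=np.load('a2.npy',allow_pickle=True).item();b=np.load('b2.npy',allow_pickle=True).item()
p=a['pixels'].astype(int);m=((p[...,0]>150)&(p[...,1]<70)&(p[...,2]<70)).astype(np.uint8)
k,_,st,ce=cv2.connectedComponentsWithStats(m)
for i in range(1,k):
    if st[i,4]>30 and 255<ce[i][0]<290:
        print(ce[i],[onz(a,*ce[i],z) for z in(.15,.16,.17,.18)])
        ys,xs=np.nonzero(m[st[i,1]:st[i,1]+st[i,3],st[i,0]:st[i,0]+st[i,2]]);c=np.c_[xs,ys]+st[i,:2]
        d=cv2.fitLine(c.astype(np.float32),2,0,.01,.01).ravel()
        q=onz(a,*(ce[i]+8*d[:2]),.165)-onz(a,*(ce[i]-8*d[:2]),.165);print('sleeve dir deg',np.degrees(np.arctan2(q[1],q[0])))
# pail rim right edge in top (col 277.5 at row ~164)
print([onz(b,180+325*.3,90+237*.3,z) for z in(.27,.28,.29)])
```

```text
[269.1705 204.5114] [array([0.5471, 0.0564, 0.15  ]), array([0.5528, 0.0623, 0.16  ]), array([0.5585, 0.0682, 0.17  ]), array([0.5642, 0.0741, 0.18  ])]
sleeve dir deg 175.9418039956369
[260.     292.9722] [array([0.7411, 0.2428, 0.15  ]), array([0.7448, 0.2469, 0.16  ]), array([0.7486, 0.251 , 0.17  ]), array([0.7524, 0.255 , 0.18  ])]
sleeve dir deg 139.86770708036897
[array([ 0.5656, -0.0745,  0.27  ]), array([ 0.5646, -0.0738,  0.28  ]), array([ 0.5636, -0.0731,  0.29  ])]
```

Emit:
move_arm([
  {"dp":[-0.3,0.7,0.5],"turn":[-0.9,-1.2,-2.5]},
  {"dp":[-0.3,0.8,1],"turn":[0,0,0]},
  {"dp":[-0.3,0.8,1.2],"turn":[0,0,0]},
  {"dp":[-0.3,0.8,1.2],"turn":[0,0,0]},
  {"dp":[-0.2,0.7,1.2],"turn":[0,0,0]},
  {"dp":[0,0,1],"turn":[0,0,0]},
  {"dp":[0,0,0.5],"turn":[0,0,0]},
  {"dp":[0,0,0],"turn":[0,0,0]},
])

```text
time_s: 11.85
tcp_pos: [0.5793, 0.0596, 0.2519]
orientation: [-0.015, 1.0, 0.001, -0.003]
contact_force: [0.3, 0.4, -6.1]
opening: 0.159
```

```bash
python3 -c "
from h import *
go([.58,.053,.245],91.5)"
```

```text
t 11.8 pos [0.5793 0.0596 0.2519] ydeg 91.7 F [ 0.3  0.4 -6.1] open 0.16 q [-0.64  0.2   0.54  1.61 -0.1   1.37  1.51]
dp cm [-0.05 -0.67  0.69] turn [ 0.1 -0.4  0.2] dist 0.96
```

Emit:
move_arm([
  {"dp":[0,-0.4,0.4],"turn":[0,0,0]},
  {"dp":[0,-0.3,0.4],"turn":[0,0,0]},
  {"dp":[0,0,0.4],"turn":[0,0,0]},
  {"dp":[0,0,0.4],"turn":[0,0,0]},
  {"dp":[0,0,0],"turn":[0,0,0]},
])

```text
time_s: 12.35
tcp_pos: [0.5801, 0.0499, 0.236]
orientation: [-0.014, 1.0, 0.001, -0.002]
contact_force: [-1.3, 0.3, -7.3]
opening: 0.16
```

Run:
```python
from h import *
go([.58,.053,.229],91.5)
a=snap('scene')
p=a['pixels'].astype(int);m=((p[...,0]>150)&(p[...,1]<70)&(p[...,2]<70)).astype(np.uint8)
k,_,st,ce=cv2.connectedComponentsWithStats(m)
for i in range(1,k):
    if st[i,4]>30 and 240<ce[i][0]<300:print(ce[i],[onz(a,*ce[i],z).round(3) for z in(.083,.09,.1)])
```

```text
t 12.3 pos [0.5801 0.0499 0.236 ] ydeg 91.6 F [-1.3  0.3 -7.3] open 0.16 q [-0.63  0.2   0.54  1.64 -0.11  1.33  1.53]
dp cm [-0.    0.31  0.7 ] turn [ 0.1 -0.2  0.1] dist 0.76
[274.82352941 236.12941176] [array([0.571, 0.11 , 0.083]), array([0.575, 0.114, 0.09 ]), array([0.58 , 0.119, 0.1  ])]
[259.7  292.95] [array([0.716, 0.215, 0.083]), array([0.719, 0.218, 0.09 ]), array([0.723, 0.222, 0.1  ])]
```

Emit:
move_arm([
  {"dp":[0,0.1,0.4],"turn":[0,0,0]},
  {"dp":[0,0.1,0.4],"turn":[0,0,0]},
  {"dp":[0,0,0.3],"turn":[0,0,0]},
  {"dp":[0,0,0],"turn":[0,0,0]},
])

```text
time_s: 12.8
tcp_pos: [0.5822, 0.0543, 0.2296]
orientation: [-0.015, 1.0, 0.003, 0.001]
contact_force: [-0.2, -0.3, -8.4]
opening: 0.157
```

Emit:
move_arm([
  {"dp":[0,-0.1,0.4],"turn":[0,0,0]},
  {"dp":[0,-0.1,0.4],"turn":[0,0,0]},
  {"dp":[0,0,0.4],"turn":[0,0,0]},
  {"dp":[0,0,0],"turn":[0,0,0]},
])

```text
time_s: 13.2
tcp_pos: [0.5877, 0.0578, 0.2291]
orientation: [-0.017, 1.0, 0.008, 0.01]
contact_force: [0.3, 0.2, -7.7]
opening: 0.157
```

Run:
```python
from h import *
go([.58,.053,.229],91.5);print(readout.sense()['effort'].round(1),readout.sense()['wrist_torque'].round(2))
a=snap('scene')
p=a['pixels'].astype(int);m=((p[...,0]>150)&(p[...,1]<70)&(p[...,2]<70)).astype(np.uint8)
k,_,st,ce=cv2.connectedComponentsWithStats(m)
for i in range(1,k):
    if st[i,4]>30 and 240<ce[i][0]<300:print(ce[i],[onz(a,*ce[i],z).round(3) for z in(.083,.09,.1)])
cv2.imwrite('pics/c6.png',cv2.resize(a['pixels'][60:300,120:440,::-1],(800,600),interpolation=cv2.INTER_CUBIC))
```

```text
t 13.2 pos [0.5877 0.0578 0.2291] ydeg 92.0 F [ 0.3  0.2 -7.7] open 0.16 q [-0.63  0.21  0.54  1.65 -0.12  1.3   1.54]
dp cm [ 0.79 -0.45 -0.01] turn [0.9 1.2 0.4] dist 0.91
[ -0.1 -54.    5.3 -45.1  -0.1  -0.    0. ] [ 0.12 -0.13  0.05]
[273.59183673 240.98979592] [array([0.584, 0.12 , 0.083]), array([0.588, 0.123, 0.09 ]), array([0.593, 0.128, 0.1  ])]
[259.33333333 292.92857143] [array([0.717, 0.214, 0.083]), array([0.72 , 0.217, 0.09 ]), array([0.723, 0.221, 0.1  ])]
```

View pics/c6.png

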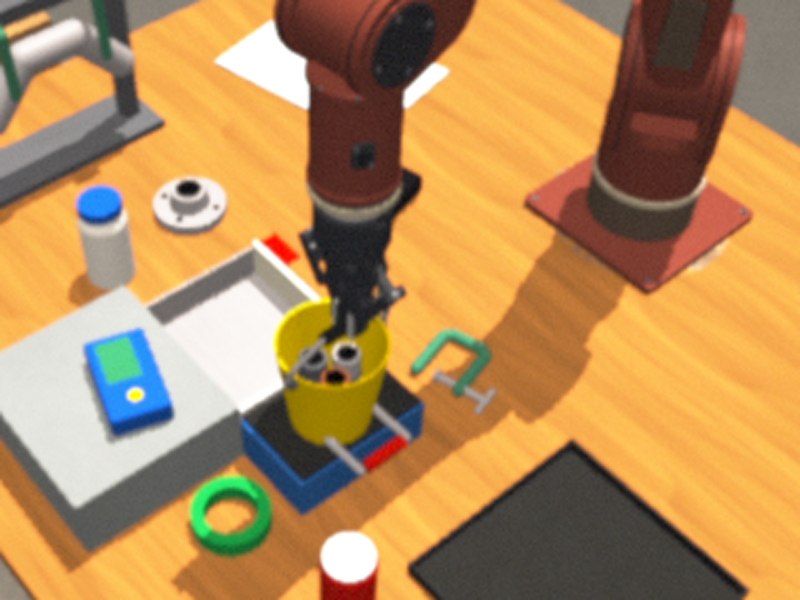

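The pail hangs just above the step, slightly outward in +y. Small rows get lost to lag, so I'll correct xy and go down with bigger ones.

Emit:
move_arm([
  {"dp":[0.7,-0.4,0.5],"turn":[0.9,1.2,0]},
  {"dp":[0,0,0.8],"turn":[0,0,0]},
  {"dp":[0,0,0],"turn":[0,0,0]},
])

```text
time_s: 13.55
tcp_pos: [0.5933, 0.0612, 0.2287]
orientation: [-0.02, 1.0, 0.006, 0.016]
contact_force: [-0.2, -0.5, -9.4]
opening: 0.159
```

Emit:
move_arm([
  {"dp":[0,0,0],"turn":[0,0,0]},
  {"dp":[0,0,0],"turn":[0,0,0]},
])

```text
time_s: 13.75
tcp_pos: [0.5939, 0.0616, 0.2289]
orientation: [-0.02, 1.0, 0.006, 0.016]
contact_force: [0.5, 2.6, 0.4]
opening: 0.158
```

Emit:
move_arm([
  {"dp":[0.6,0,-0.5],"turn":[0,0,0]},
])

```text
time_s: 13.85
tcp_pos: [0.587, 0.0608, 0.2321]
orientation: [-0.02, 1.0, 0.005, 0.015]
contact_force: [0.3, 0.1, -7.4]
opening: 0.154
```

Run:
```python
from h import *
go([.58,.05,.229],91.5);print(readout.sense()['effort'].round(1),readout.sense()['qd'].round(3))
a=snap('scene')
p=a['pixels'].astype(int);m=((p[...,0]>150)&(p[...,1]<70)&(p[...,2]<70)).astype(np.uint8)
k,_,st,ce=cv2.connectedComponentsWithStats(m)
for i in range(1,k):
    if st[i,4]>30 and 240<ce[i][0]<300:print(ce[i],[onz(a,*ce[i],z).round(3) for z in(.083,.09,.1)])
```

```text
t 13.8 pos [0.587  0.0608 0.2321] ydeg 92.3 F [ 0.3  0.1 -7.4] open 0.15 q [-0.64  0.19  0.54  1.66 -0.11  1.29  1.53]
dp cm [ 0.75 -1.06  0.28] turn [0.6 1.7 0.8] dist 1.33
[  0.8 -50.8   5.2 -45.   -0.3  -0.4   0.3] [-0.067 -0.184  0.001  0.097  0.111  0.083 -0.093]
[274.21428571 241.24489796] [array([0.584, 0.122, 0.083]), array([0.587, 0.125, 0.09 ]), array([0.592, 0.13 , 0.1  ])]
[259.28571429 292.83333333] [array([0.717, 0.214, 0.083]), array([0.72 , 0.217, 0.09 ]), array([0.723, 0.221, 0.1  ])]
```

At rest the force went to 0, so the pail does stand on the step at TCP z 0.229, and the earlier readings were transient. Its centre is about (0.584,0.033), which is in range. Lower the few mm again and release.

Emit:
move_arm([
  {"dp":[0.1,-0.3,0.5],"turn":[0,0,0]},
  {"dp":[0,0,0],"turn":[0,0,0]},
  {"dp":[0,0,0],"turn":[0,0,0]},
])

```text
time_s: 14.2
tcp_pos: [0.586, 0.0582, 0.2292]
orientation: [-0.02, 1.0, 0.007, 0.017]
contact_force: [0.8, 1.9, -1.8]
opening: 0.159
```

Emit:
move_arm([
  {"dp":[0,0,0.1],"turn":[0,0,0]},
  {"dp":[0,0,0],"turn":[0,0,0]},
  {"dp":[0,0,0],"turn":[0,0,0]},
  {"dp":[0,0,0],"turn":[0,0,0]},
  {"dp":[0,0,0],"turn":[0,0,0]},
], gripper=1)

```text
time_s: 14.7
tcp_pos: [0.5854, 0.0561, 0.2275]
orientation: [-0.019, 1.0, 0.006, 0.016]
contact_force: [0.1, 0.3, 0.4]
opening: 0.986
```

Run:
```python
from h import *
a=snap('scene');np.save('a3.npy',a,allow_pickle=True)
p=a['pixels'].astype(int);m=((p[...,0]>150)&(p[...,1]<70)&(p[...,2]<70)).astype(np.uint8)
k,_,st,ce=cv2.connectedComponentsWithStats(m)
for i in range(1,k):
    if st[i,4]>30 and 240<ce[i][0]<300:print(ce[i],st[i],[onz(a,*ce[i],z).round(3) for z in(.083,.09)])
w=snap('wrist')
go([.58,.05,.32],91.5)
```

```text
[274.36734694 241.28571429] [266 235  18  14  98] [array([0.583, 0.122, 0.083]), array([0.587, 0.125, 0.09 ])]
[258.95348837 292.6744186 ] [248 287  22   9  43] [array([0.717, 0.213, 0.083]), array([0.72 , 0.216, 0.09 ])]
t 14.8 pos [0.5855 0.0562 0.2275] ydeg 92.2 F [ 1.2 -0.3 -0. ] open 1.0 q [-0.63  0.19  0.54  1.67 -0.11  1.28  1.53]
dp cm [ 0.27 -0.5  -9.27] turn [0.6 1.8 0.7] dist 9.29
```

Released: the pail stands with its foot grip at about (0.5835,0.122,0.083). Now rise clear of the bail.

Emit:
move_arm([
  {"dp":[0,0,-1.5],"turn":[0,0,0]},
  {"dp":[0,0,-2.5],"turn":[0,0,0]},
  {"dp":[0,0,-3],"turn":[0,0,0]},
  {"dp":[0,0,-3],"turn":[0,0,0]},
  {"dp":[0,0,-3],"turn":[0,0,0]},
  {"dp":[0,2,-3],"turn":[0,0,0]},
  {"dp":[0,4,0],"turn":[0,0,0]},
  {"dp":[0,4,0],"turn":[0,0,0]},
  {"dp":[0,4,0],"turn":[0,0,0]},
  {"dp":[0,4,0],"turn":[0,0,0]},
  {"dp":[0,4,0],"turn":[0,0,0]},
  {"dp":[0,0,0],"turn":[0,0,0]},
], gripper=0.5)

```text
time_s: 16.0
tcp_pos: [0.5712, 0.2787, 0.4119]
orientation: [-0.016, 1.0, 0.008, 0.021]
contact_force: [-0.1, -0.3, -0.0]
opening: 0.499
```

```bash
cat >> h.py <<'E'
def Rt(phi,yaw=0):
    p=np.radians(phi);c,s=np.cos(p),np.sin(p)
    return Ro.from_euler('z',yaw,degrees=True).as_matrix()@np.array([[-1,0,0],[0,c,-s],[0,-s,-c]]).T.T
E
python3 - <<'E'
from h import *
R=np.c_[[-1,0,0],[0,np.cos(np.radians(50)),-np.sin(np.radians(50))],[0,-np.sin(np.radians(50)),-np.cos(np.radians(50))]]
print(np.linalg.det(R));go([.5835,.23,.25],R=R)
b=snap('top','t2.png');np.save('b3.npy',b,allow_pickle=True)
p=b['pixels'].astype(int);m=((p[...,0]>140)&(p[...,1]<70)&(p[...,2]<70)).astype(np.uint8)
k,_,st,ce=cv2.connectedComponentsWithStats(m)
for i in range(1,k):
    if st[i,4]>15:print(ce[i],st[i],onz(b,*ce[i],.085).round(4))
E
```

```text
1.0
t 16.0 pos [0.5712 0.2787 0.4119] ydeg 91.8 F [-0.1 -0.3 -0. ] open 0.5 q [-0.85  0.25  0.43  1.22 -0.1   1.65  1.15]
dp cm [-0.38 -5.16 16.14] turn [50.9  3.1  0.6] dist 16.95
[192.98214286 159.09821429] [191 148   5  23 112] [0.5843 0.1221 0.085 ]
[327.52313167 210.74377224] [317 204  22  15 281] [ 0.4636 -0.215   0.085 ]
```

Emit:
move_arm([
  {"dp":[0,0,0],"turn":[7.3,1,0]},
  {"dp":[0,0,0],"turn":[7.3,1,0]},
  {"dp":[0,0,0],"turn":[7.3,1,0]},
  {"dp":[0,0,0],"turn":[7.3,0,0]},
  {"dp":[0,0,0],"turn":[7.3,0,0]},
  {"dp":[0,0,0],"turn":[7.3,0,0]},
  {"dp":[0,0,0],"turn":[7.3,0,0]},
  {"dp":[0,0,0],"turn":[0,0,0]},
])

```text
time_s: 16.85
tcp_pos: [0.5756, 0.2642, 0.4251]
orientation: [0.002, 0.899, -0.438, 0.003]
contact_force: [-0.7, 0.8, -1.2]
opening: 0.498
```

```bash
cat >> h.py <<'E'
def Rp(phi,yaw=-1.4):
    p=np.radians(phi);c,s=np.cos(p),np.sin(p)
    return Ro.from_euler('z',yaw,degrees=True).as_matrix()@np.array([[-1,0,0],[0,c,-s],[0,-s,-c]])
E
python3 - <<'E'
from h import *
go([.5843,.1221+.077,.085+.064],R=Rp(50))
E
```

```text
t 16.9 pos [0.5756 0.2642 0.4251] ydeg 89.4 F [-0.7  0.8 -1.2] open 0.5 q [-1.12  0.72  0.65  0.9   0.42  2.09  1.19]
dp cm [-0.67 17.76 22.13] turn [-2.   1.3  0.5] dist 28.38
```

Emit:
move_arm([
  {"dp":[-0.1,1.8,2.2],"turn":[0,0,0]},
  {"dp":[-0.1,1.8,2.2],"turn":[0,0,0]},
  {"dp":[-0.1,1.8,2.2],"turn":[0,0,0]},
  {"dp":[-0.1,1.8,2.2],"turn":[0,0,0]},
  {"dp":[-0.1,1.8,2.2],"turn":[0,0,0]},
  {"dp":[-0.1,1.8,2.2],"turn":[0,0,0]},
  {"dp":[-0.1,1.8,2.2],"turn":[0,0,0]},
  {"dp":[0,1.8,2.2],"turn":[0,0,0]},
  {"dp":[0,1.8,2.2],"turn":[0,0,0]},
  {"dp":[0,0,0],"turn":[0,0,0]},
])

```text
time_s: 17.85
tcp_pos: [0.587, 0.1989, 0.1857]
orientation: [0.023, 0.909, -0.417, 0.005]
contact_force: [-0.6, -0.5, 0.5]
opening: 0.499
```

Run:
```python
from h import *
go([.5843,.1221+.077,.085+.064],R=Rp(50))
```

```text
t 17.9 pos [0.587  0.1989 0.1857] ydeg 86.0 F [-0.6 -0.5  0.5] open 0.5 q [-1.11  0.74  0.6   1.34  0.31  1.66  0.92]
dp cm [0.37 2.78 2.38] turn [ 0.7  0.5 -1.7] dist 3.68
```

Emit:
move_arm([
  {"dp":[0.2,1,1],"turn":[0.4,0.3,-1]},
  {"dp":[0.2,1,1],"turn":[0.3,0.3,-0.7]},
  {"dp":[0,1,1],"turn":[0,0,0]},
  {"dp":[0,0,1.5],"turn":[0,0,0]},
  {"dp":[0,0,1.5],"turn":[0,0,0]},
  {"dp":[0,0,0],"turn":[0,0,0]},
])

```text
time_s: 18.45
tcp_pos: [0.5843, 0.1713, 0.1253]
orientation: [0.014, 0.908, -0.419, -0.005]
contact_force: [0.1, -1.1, 0.6]
opening: 0.499
```

Run:
```python
from h import *
go([.5843,.1190,.0805],R=Rp(50))
w=snap('wrist','w3.png')
print(proj(w,[.5843,.1221,.083]))
p=w['pixels'].astype(int);m=((p[...,0]>130)&(p[...,1]<70)&(p[...,2]<70)).astype(np.uint8)
k,_,st,ce=cv2.connectedComponentsWithStats(m)
for i in range(1,k):
    if st[i,4]>40:print(ce[i],st[i])
```

```text
t 18.4 pos [0.5843 0.1713 0.1253] ydeg 88.1 F [ 0.1 -1.1  0.6] open 0.5 q [-1.09  0.77  0.58  1.43  0.3   1.55  0.91]
dp cm [-0.15  0.01  6.88] turn [ 0.5 -0.1 -0.3] dist 6.89
[254.96241934 202.24733131]
[111.68529412  63.88529412] [103  51  17  26 340]
[252.87836257 203.6245614 ] [ 240  163   24   85 1710]
[399.45454545 381.15909091] [394 377  12   7  44]
```

The wrist mask puts the grip at (253,204), against a prediction of (255,202). Aligned, so I approach and close.

Emit:
move_arm([
  {"dp":[0,0,1.5],"turn":[0,0,0]},
  {"dp":[0,0,1.5],"turn":[0,0,0]},
  {"dp":[0,0,1.5],"turn":[0,0,0]},
  {"dp":[0,0,1.5],"turn":[0,0,0]},
  {"dp":[0,0,0],"turn":[0,0,0]},
])

```text
time_s: 19.0
tcp_pos: [0.5837, 0.1234, 0.0846]
orientation: [0.014, 0.908, -0.418, -0.004]
contact_force: [0.2, 0.8, 0.7]
opening: 0.502
```

Run:
```python
from h import *
go([.5843,.1190,.0805],R=Rp(50))
```

```text
t 19.0 pos [0.5837 0.1234 0.0846] ydeg 88.1 F [0.2 0.8 0.7] open 0.5 q [-1.06  0.77  0.59  1.54  0.32  1.43  0.9 ]
dp cm [-0.07  0.03  0.6 ] turn [ 0.6  0.  -0.4] dist 0.6
```

Emit:
move_arm([
  {"dp":[0,0,0.7],"turn":[0,0,0]},
  {"dp":[0,0,0],"turn":[0,0,0]},
])

```text
time_s: 19.2
tcp_pos: [0.5836, 0.1176, 0.0798]
orientation: [0.014, 0.908, -0.418, -0.004]
contact_force: [-0.3, 0.4, 0.9]
opening: 0.499
```

Emit:
move_arm([
  {"dp":[0,0,0],"turn":[0,0,0]},
  {"dp":[0,0,0],"turn":[0,0,0]},
  {"dp":[0,0,0],"turn":[0,0,0]},
  {"dp":[0,0,0],"turn":[0,0,0]},
  {"dp":[0,0,0],"turn":[0,0,0]},
], gripper=0)

```text
time_s: 19.7
tcp_pos: [0.5842, 0.1186, 0.0805]
orientation: [0.014, 0.908, -0.418, -0.003]
contact_force: [1.3, -1.9, -0.4]
opening: 0.115
```

Run:
```python
from h import *
go([.5843,.12,.205],R=Rp(50))
```

```text
t 19.7 pos [0.5842 0.1186 0.0805] ydeg 88.1 F [ 1.3 -1.9 -0.4] open 0.11 q [-1.06  0.77  0.59  1.54  0.32  1.42  0.9 ]
dp cm [-0.08 -9.36 -8.21] turn [ 0.6  0.1 -0.4] dist 12.45
```

Emit:
move_arm([
  {"dp":[0,0,0],"turn":[0,0,0]},
  {"dp":[0,0,0],"turn":[0,0,0]},
])

```text
time_s: 19.9
tcp_pos: [0.5842, 0.1186, 0.0805]
orientation: [0.014, 0.908, -0.418, -0.003]
contact_force: [0.1, -1.4, -0.7]
opening: 0.115
```

Run:
```python
from h import *
a=snap('wrist')
cv2.imwrite('pics/c7.png',a['pixels'][100:300,150:350,::-1].repeat(2,0).repeat(2,1))
```

```text
(no output)
```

View pics/c7.png

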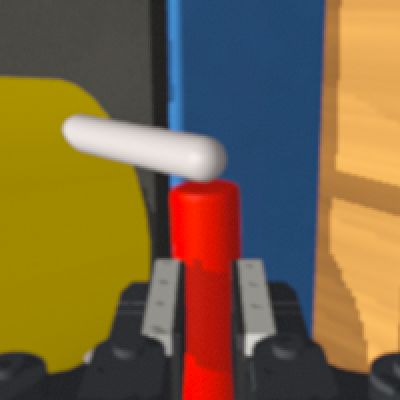

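Wrist view: both pads hold the red sleeve mid-length, and the pail stands clear of the fingers. Now lift in an arc about the far foot edge.

Emit:
move_arm([
  {"dp":[0,-1.1,-0.4],"turn":[0,0,0]},
  {"dp":[0,-1.1,-0.4],"turn":[0,0,0]},
  {"dp":[0,-1.1,-0.4],"turn":[0,0,0]},
  {"dp":[0,-1.1,-0.4],"turn":[0,0,0]},
  {"dp":[0,-1.1,-0.4],"turn":[0,0,0]},
  {"dp":[0,-1.1,-0.4],"turn":[0,0,0]},
  {"dp":[0,0,0],"turn":[0,0,0]},
])

```text
time_s: 20.65
tcp_pos: [0.5835, 0.0916, 0.1533]
orientation: [0.014, 0.909, -0.417, -0.002]
contact_force: [-0.6, 1.5, 1.8]
opening: 0.114
```

Run:
```python
from h import *
go([.584,.0375,.19],R=Rp(50))
```

```text
t 20.6 pos [0.5835 0.0916 0.1533] ydeg 87.9 F [-0.6  1.5  1.8] open 0.11 q [-1.07  0.66  0.63  1.56  0.37  1.48  0.96]
dp cm [-0.23 -6.3   1.7 ] turn [ 0.8  0.1 -0.5] dist 6.53
```

Run:
```python
from h import *
a=snap('scene','s4.png');b=snap('top','t4.png');w=snap('wrist','w4.png')
for n,s in(('a',a),('b',b),('w',w)):
    p=s['pixels'].astype(int);m=((p[...,0]>130)&(p[...,1]<70)&(p[...,2]<70)).astype(np.uint8)
    k,_,st,ce=cv2.connectedComponentsWithStats(m)
    for i in range(1,k):
        if st[i,4]>12:print(n,ce[i].round(1),st[i])
    print(n,'tcp',proj(s,readout.sense()['tcp_pos']),'old foot',proj(s,[.5843,.1221,.083]))
    y=((p[...,0]>120)&(p[...,1]>100)&(p[...,2]<60)).astype(np.uint8);k,_,st,ce=cv2.connectedComponentsWithStats(y)
    i=1+st[1:,4].argmax();print('yellow',ce[i],st[i])
print(readout.sense()['contact_force'])
```

```text
a [462.7   7.5] [461   5   5   6  16]
a [481.4  19. ] [466   5  33  27 187]
a [502.8  28.6] [497  22  11  13  45]
a [436.3  51.1] [431  33  19  31  72]
a [469.3  61. ] [451  40  34  33  94]
a [366.7 175.6] [304  70 121 156 931]
a [442.9 103.8] [431  76  23  56 153]
a [416.2 164.5] [402 133  31  65 140]
a [230.5 158. ] [226 154  10   9  43]
a [396.5 212. ] [390 199  12  23  81]
a [372.5 216.5] [371 212   4   9  13]
a [265.  221.9] [261 219   9   7  40]
a [347.8 236.1] [331 222  34  22 130]
a [392.4 227.2] [385 222  13  12  25]
a [379.6 240.8] [368 230  24  26 111]
a [259.1 305.9] [248 288  23  35 455]
a tcp [268.36546473 219.45364563] old foot [274.16798378 241.46993649]
yellow [297.27142522 339.89856774] [ 237  278  119  106 4259]
b [200.9 148.3] [198 145   6   9  39]
b [201.2 164.8] [198 160   7   9  49]
b [327.5 210.7] [317 204  22  15 287]
b tcp [202.0946193  157.04820933] old foot [193.06453719 159.17527006]
yellow [232.4551495  156.88815061] [215 129  44  54 903]
w [151.5  58.9] [141  44  22  30 532]
w [253.4 245.9] [ 238  190   32  120 3012]
w tcp [256.52068342 240.75615839] old foot [384.00585217 223.5701435 ]
yellow [135.42350186 202.4517661 ] [   38   113   229   190 30321]
[-0.03654029  3.98698184  2.1816926 ]
```

The grip follows the tool, so the pail is tilting. Continue the arc.

Emit:
move_arm([
  {"dp":[0,-1.2,0.2],"turn":[0,0,0]},
  {"dp":[0,-1.2,0.2],"turn":[0,0,0]},
  {"dp":[0,-1.2,0.2],"turn":[0,0,0]},
  {"dp":[0,-1.1,0.4],"turn":[0,0,0]},
  {"dp":[0,-1.1,0.4],"turn":[0,0,0]},
  {"dp":[0,-1.1,0.4],"turn":[0,0,0]},
  {"dp":[0,0,0],"turn":[0,0,0]},
])

```text
time_s: 21.5
tcp_pos: [0.5824, 0.0344, 0.1944]
orientation: [0.01, 0.909, -0.417, -0.001]
contact_force: [0.6, -0.4, 1.7]
opening: 0.116
```

Run:
```python
from h import *
go([.584,-.0315,.2015],R=Rp(50))
```

```text
t 21.5 pos [0.5824 0.0344 0.1944] ydeg 88.5 F [ 0.6 -0.4  1.7] open 0.12 q [-1.05  0.56  0.67  1.62  0.44  1.46  1.02]
dp cm [-0.29 -4.84  4.53] turn [ 0.8  0.5 -0.1] dist 6.63
```

Emit:
move_arm([
  {"dp":[0,-0.8,0.7],"turn":[0,0,0]},
  {"dp":[0,-0.8,0.7],"turn":[0,0,0]},
  {"dp":[0,-0.9,0.7],"turn":[0,0,0]},
  {"dp":[0,-0.9,0.7],"turn":[0,0,0]},
  {"dp":[0,-0.9,0.7],"turn":[0,0,0]},
  {"dp":[0,-0.9,0.7],"turn":[0,0,0]},
  {"dp":[0,0,0],"turn":[0,0,0]},
])

```text
time_s: 22.2
tcp_pos: [0.5818, -0.0388, 0.2122]
orientation: [0.012, 0.908, -0.418, 0.001]
contact_force: [-0.2, -2.7, -6.5]
opening: 0.111
```

Run:
```python
from h import *
go([.584,-.045,.28],R=Rp(50))
```

```text
t 22.2 pos [ 0.5818 -0.0388  0.2122] ydeg 88.1 F [-0.2 -2.7 -6.5] open 0.11 q [-1.01  0.49  0.72  1.7   0.5   1.4   1.07]
dp cm [-0.3  -5.55 -3.94] turn [ 0.6  0.6 -0.3] dist 6.81
```

Emit:
move_arm([
  {"dp":[0,-0.8,-0.4],"turn":[0,0,0]},
  {"dp":[0,-0.8,-0.4],"turn":[0,0,0]},
  {"dp":[0,-0.8,-0.4],"turn":[0,0,0]},
  {"dp":[0,-0.9,-0.5],"turn":[0,0,0]},
  {"dp":[0,-0.9,-0.5],"turn":[0,0,0]},
  {"dp":[0,-0.9,-0.5],"turn":[0,0,0]},
  {"dp":[0,-0.9,-0.5],"turn":[0,0,0]},
  {"dp":[0,-0.9,-0.4],"turn":[0,0,0]},
  {"dp":[0,0,0],"turn":[0,0,0]},
  {"dp":[0,0,0],"turn":[0,0,0]},
])

```text
time_s: 23.2
tcp_pos: [0.5814, -0.0575, 0.297]
orientation: [0.011, 0.908, -0.418, 0.002]
contact_force: [-0.1, -0.8, -0.0]
opening: -0.002
```

Run:
```python
from h import *
go([.584,-.055,.285],R=Rp(50))
a=snap('scene');b=snap('top')
cv2.imwrite('pics/c8.png',np.hstack([cv2.resize(a['pixels'][90:290,150:350,::-1],(400,400)),cv2.resize(b['pixels'][100:250,200:350,::-1],(400,400))]))
```

```text
t 23.2 pos [ 0.5814 -0.0575  0.297 ] ydeg 88.0 F [-0.1 -0.8 -0. ] open -0.0 q [-1.02  0.39  0.75  1.63  0.56  1.51  1.16]
dp cm [-0.24  1.07  0.59] turn [ 0.6  0.7 -0.4] dist 1.25
```

View pics/c8.png

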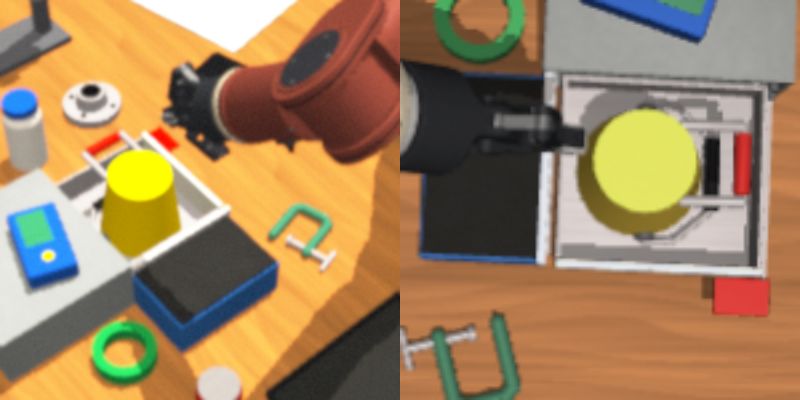

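The pail slipped out of the grip and fell into the drawer, landing inverted with its foot grip up on the far side (top view about (328,161)). The drawer, lever and bystanders look unmoved. The true pad centre seems to be deeper than the TCP I used. I'll regrip the sleeve from above with more depth, after measuring it.

Run:
```python
from h import *
np.set_printoptions(precision=4,suppress=True)
a=snap('scene');b=snap('top');C={}
for n,s,box in(('a',a,(185,150,220,175)),('b',b,(318,140,340,180))):
    p=s['pixels'].astype(int);m=((p[...,0]>130)&(p[...,1]<80)&(p[...,2]<80)).astype(np.uint8)
    mm=np.zeros_like(m);u0,v0,u1,v1=box;mm[v0:v1,u0:u1]=m[v0:v1,u0:u1]
    ys,xs=np.nonzero(mm);C[n]=(xs.mean(),ys.mean());print(n,len(xs),C[n],xs.min(),xs.max(),ys.min(),ys.max())
    r=cv2.minAreaRect(np.c_[xs,ys].astype(np.float32));print(r)
print(tri(a,C['a'],b,C['b']),onz(b,*C['b'],.129))
p=b['pixels'].astype(int);y=((p[...,0]>190)&(p[...,1]>190)&(p[...,2]<130)).astype(np.uint8)
k,_,st,ce=cv2.connectedComponentsWithStats(y);i=1+st[1:,4].argmax();print(ce[i],st[i],onz(b,*ce[i],.138))
p=a['pixels'].astype(int);y=((p[...,0]>225)&(p[...,1]>220)&(p[...,2]<90)).astype(np.uint8)
k,_,st,ce=cv2.connectedComponentsWithStats(y);i=1+st[1:,4].argmax();print(ce[i],st[i],onz(a,*ce[i],.138))
go([.5,-.2,.35],90)
```

```text
a 63 (np.float64(201.74603174603175), np.float64(161.6031746031746)) 194 209 157 166
((201.6450653076172, 161.7487030029297), (3.815023183822632, 16.483779907226562), 59.74356460571289)
b 134 (np.float64(328.1940298507463), np.float64(160.99253731343285)) 325 331 150 172
((328.2490539550781, 161.01556396484375), (5.738802433013916, 22.33142852783203), 3.5763344764709473)
(array([ 0.5822, -0.2054,  0.1328]), np.float64(0.0017811014729963899)) [ 0.5832 -0.2067  0.129 ]
[291.4965 159.8811] [ 273  141   38   38 1144] [ 0.5826 -0.1171  0.138 ]
[219.4431 177.2824] [204 165  32  25 641] [ 0.5827 -0.1173  0.138 ]
t 23.4 pos [ 0.5812 -0.0575  0.2965] ydeg 88.1 F [ 0.3  0.  -0.5] open -0.0 q [-1.02  0.39  0.75  1.63  0.56  1.51  1.16]
dp cm [  7.79 -13.5    7.4 ] turn [-49.5   0.2  -1.3] dist 17.25
```

Emit:
move_arm([
  {"dp":[0,0,-0.5],"turn":[-8.2,0,0]},
  {"dp":[0,0,-0.5],"turn":[-8.2,0,0]},
  {"dp":[0,0,-0.5],"turn":[-8.2,0,0]},
  {"dp":[0,0,0],"turn":[-8.2,0,0]},
  {"dp":[0,0,0],"turn":[-8.2,0,0]},
  {"dp":[0,0,0],"turn":[-8.2,0,0]},
  {"dp":[0,-3,0],"turn":[0,0,0]},
  {"dp":[0,-3,0],"turn":[0,0,0]},
  {"dp":[0,-3,0],"turn":[0,0,0]},
  {"dp":[0,-3,0],"turn":[0,0,0]},
  {"dp":[0,0,0],"turn":[0,0,0]},
], gripper=0.45)

```text
time_s: 24.5
tcp_pos: [0.58, -0.1681, 0.3029]
orientation: [0.006, 1.0, 0.012, 0.006]
contact_force: [-0.8, -0.9, 0.3]
opening: 0.452
```

Run:
```python
from h import *
go([.583,-.206,.20],88)
```

```text
t 24.5 pos [ 0.58   -0.1681  0.3029] ydeg 89.4 F [-0.8 -0.9  0.3] open 0.45 q [-0.45  0.26  0.84  1.5  -0.22  1.47  1.95]
dp cm [-0.22 -4.04 10.19] turn [1.4 0.7 1.4] dist 10.96
```

Emit:
move_arm([
  {"dp":[-0.1,-1.4,0],"turn":[1.4,0.7,1.4]},
  {"dp":[-0.1,-1.3,2],"turn":[0,0,0]},
  {"dp":[0,-1.3,2],"turn":[0,0,0]},
  {"dp":[0,0,2],"turn":[0,0,0]},
  {"dp":[0,0,2],"turn":[0,0,0]},
  {"dp":[0,0,0],"turn":[0,0,0]},
])

```text
time_s: 25.1
tcp_pos: [0.5819, -0.2086, 0.218]
orientation: [0.019, 1.0, -0.003, -0.003]
contact_force: [0.6, 1.0, -0.4]
opening: 0.451
```

Run:
```python
from h import *
go([.583,-.206,.112],88)
w=snap('wrist','w5.png')
print(proj(w,[.583,-.206,.134]))
p=w['pixels'].astype(int);m=((p[...,0]>130)&(p[...,1]<70)&(p[...,2]<70)).astype(np.uint8)
k,_,st,ce=cv2.connectedComponentsWithStats(m)
for i in range(1,k):
    if st[i,4]>60:print(ce[i],st[i],onz(w,*ce[i],.132))
```

```text
t 25.1 pos [ 0.5819 -0.2086  0.218 ] ydeg 87.9 F [ 0.6  1.  -0.4] open 0.45 q [-0.38  0.35  0.83  1.58 -0.26  1.33  2.02]
dp cm [-0.17  0.34 10.6 ] turn [-0.4 -0.4 -0.1] dist 10.6
[258.14462951 194.17166654]
[235.13894249  37.89347742] [ 204   17   63   44 2591] [ 0.47745044 -0.2173262   0.132     ]
[258.54340396 195.67395762] [ 248  159   22   75 1463] [ 0.58473413 -0.20575773  0.132     ]
```

Emit:
move_arm([
  {"dp":[-0.1,0.3,2],"turn":[0,0,0]},
  {"dp":[0,0,2],"turn":[0,0,0]},
  {"dp":[0,0,2],"turn":[0,0,0]},
  {"dp":[0,0,2],"turn":[0,0,0]},
  {"dp":[0,0,1.5],"turn":[0,0,0]},
  {"dp":[0,0,0],"turn":[0,0,0]},
])

```text
time_s: 25.75
tcp_pos: [0.5893, -0.2048, 0.1287]
orientation: [0.016, 1.0, -0.005, 0.001]
contact_force: [-0.2, 0.9, -0.1]
opening: 0.446
```

Run:
```python
from h import *
go([.583,-.206,.112],88)
```

```text
t 25.8 pos [ 0.5893 -0.2048  0.1287] ydeg 88.1 F [-0.2  0.9 -0.1] open 0.45 q [-0.36  0.43  0.79  1.68 -0.32  1.16  2.06]
dp cm [ 0.63 -0.12  1.67] turn [-0.6  0.1  0.1] dist 1.79
```

Emit:
move_arm([
  {"dp":[0.4,-0.1,1],"turn":[0,0,0]},
  {"dp":[0.2,0,0.9],"turn":[0,0,0]},
  {"dp":[0,0,0],"turn":[0,0,0]},
])

```text
time_s: 26.05
tcp_pos: [0.5843, -0.2061, 0.1108]
orientation: [0.016, 1.0, -0.006, 0.003]
contact_force: [-0.1, 0.2, -0.2]
opening: 0.45
```

Emit:
move_arm([
  {"dp":[0,0,0],"turn":[0,0,0]},
  {"dp":[0,0,0],"turn":[0,0,0]},
  {"dp":[0,0,0],"turn":[0,0,0]},
  {"dp":[0,0,0],"turn":[0,0,0]},
  {"dp":[0,0,0],"turn":[0,0,0]},
], gripper=0)

```text
time_s: 26.55
tcp_pos: [0.5844, -0.2063, 0.1116]
orientation: [0.016, 1.0, -0.006, 0.003]
contact_force: [-1.0, -0.6, -2.4]
opening: 0.163
```

Now gripped at 0.163, the same reading as the firm bail grip, with the pail mouth-down over the pipes in the drawer. Roll it up about its +y rim edge so the pipes stay behind.

Emit:
move_arm([
  {"dp":[0,0.7,-0.9],"turn":[0,0,0]},
  {"dp":[0,0.9,-0.9],"turn":[0,0,0]},
  {"dp":[0,0.9,-0.9],"turn":[0,0,0]},
  {"dp":[0,0.9,-0.9],"turn":[0,0,0]},
  {"dp":[0,0.9,-0.9],"turn":[0,0,0]},
  {"dp":[0,0,0],"turn":[0,0,0]},
])

```text
time_s: 27.15
tcp_pos: [0.5861, -0.1573, 0.1608]
orientation: [0.015, 1.0, -0.005, 0.003]
contact_force: [-0.3, -0.6, -1.5]
opening: 0.163
```

Run:
```python
from h import *
go([.5835,-.1037,.185],88)
```

```text
t 27.1 pos [ 0.5861 -0.1573  0.1608] ydeg 88.3 F [-0.3 -0.6 -1.5] open 0.16 q [-0.46  0.35  0.81  1.7  -0.26  1.2   1.95]
dp cm [ 0.41  5.32 -2.48] turn [-0.6  0.4  0.3] dist 5.89
```

Emit:
move_arm([
  {"dp":[0.1,1,-0.6],"turn":[0,0,0]},
  {"dp":[0.1,1,-0.6],"turn":[0,0,0]},
  {"dp":[0,1.1,-0.5],"turn":[0,0,0]},
  {"dp":[0,1.1,-0.5],"turn":[0,0,0]},
  {"dp":[0,1.2,-0.3],"turn":[0,0,0]},
  {"dp":[0,1.3,-0.3],"turn":[0,0,0]},
  {"dp":[0,1.3,-0.2],"turn":[0,0,0]},
  {"dp":[0,1.3,-0.2],"turn":[0,0,0]},
  {"dp":[0,1.3,-0.2],"turn":[0,0,0]},
  {"dp":[0,1.2,-0.2],"turn":[0,0,0]},
  {"dp":[0,0,0],"turn":[0,0,0]},
])

```text
time_s: 28.25
tcp_pos: [0.5893, -0.0328, 0.2026]
orientation: [0.017, 1.0, -0.007, 0.006]
contact_force: [0.1, -1.4, 0.5]
opening: 0.16
```

Run:
```python
from h import *
go([.5835,-.04,.30],88)
```

```text
t 28.2 pos [ 0.5893 -0.0328  0.2026] ydeg 88.1 F [ 0.1 -1.4  0.5] open 0.16 q [-0.69  0.26  0.79  1.69 -0.18  1.26  1.67]
dp cm [ 0.43 -0.88 -9.74] turn [-0.8  0.7  0.1] dist 9.79
```

Emit:
move_arm([
  {"dp":[0.2,-0.3,-0.8],"turn":[0,0,0]},
  {"dp":[0.2,-0.3,-0.9],"turn":[0,0,0]},
  {"dp":[0,-0.2,-0.9],"turn":[0,0,0]},
  {"dp":[0,0,-0.9],"turn":[0,0,0]},
  {"dp":[0,0,-0.9],"turn":[0,0,0]},
  {"dp":[0,0,-0.9],"turn":[0,0,0]},
  {"dp":[0,0,-0.9],"turn":[0,0,0]},
  {"dp":[0,0,-0.9],"turn":[0,0,0]},
  {"dp":[0,0,-0.9],"turn":[0,0,0]},
  {"dp":[0,0,-0.9],"turn":[0,0,0]},
  {"dp":[0,0,-0.9],"turn":[0,0,0]},
  {"dp":[0,0,0],"turn":[0,0,0]},
  {"dp":[0,0,0],"turn":[0,0,0]},
])

```text
time_s: 29.55
tcp_pos: [0.5827, -0.0407, 0.3087]
orientation: [0.018, 1.0, -0.007, 0.006]
contact_force: [-0.4, 0.0, -4.9]
opening: 0.165
```

Run:
```python
from h import *
go([.5835,-.04,.30],88)
a=snap('scene');b=snap('top')
cv2.imwrite('pics/c9.png',np.hstack([cv2.resize(a['pixels'][90:290,150:350,::-1],(400,400)),cv2.resize(b['pixels'][100:250,200:350,::-1],(400,400))]))
```

```text
t 29.6 pos [ 0.5827 -0.0407  0.3087] ydeg 88.0 F [-0.4  0.  -4.9] open 0.17 q [-0.71  0.19  0.81  1.54 -0.12  1.46  1.64]
dp cm [-0.07  0.09  0.87] turn [-0.8  0.7 -0. ] dist 0.87
```

View pics/c9.png

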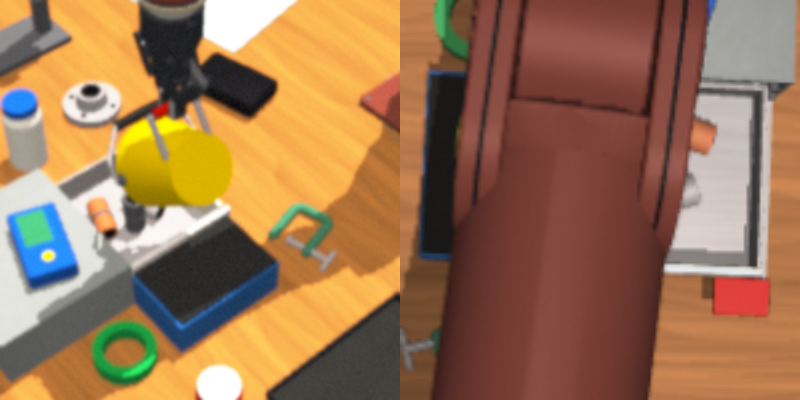

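Fz is −4.9 N, so the pail is empty. The picture shows it hanging mouth-down from the red grip, with copper, dark and bright pipes in the drawer. Now to the tray, where I'll reverse the roll to set the pail down mouth-down.

Run:
```python
from h import *
b=np.load('b.npy',allow_pickle=True).item()
k=1.5625
c=[onz(b,u/k,v/k,.016) for u,v in((108,224),(257,226),(253,378),(103,375))];print(np.round(c,3));m=np.mean(c,0);print(m)
go([m[0],m[1]+.080,.34],88)
```

```text
[[0.628 0.467 0.016]
 [0.628 0.206 0.016]
 [0.372 0.206 0.016]
 [0.369 0.467 0.016]]
[0.49917449 0.3367418  0.016     ]
t 29.6 pos [ 0.5826 -0.0407  0.3084] ydeg 88.0 F [-0.4  0.7 -5. ] open 0.16 q [-0.71  0.19  0.81  1.54 -0.12  1.46  1.64]
dp cm [ 9.93 45.37 -3.9 ] turn [-0.8  0.6 -0. ] dist 46.61
```

Emit:
move_arm([
  {"dp":[0,0.5,-1],"turn":[0,0,0]},
  {"dp":[0,1,-1],"turn":[0,0,0]},
  {"dp":[0.3,1.5,-1],"turn":[0,0,0]},
  {"dp":[0.3,2,-0.3],"turn":[0,0,0]},
])

```text
time_s: 30.05
tcp_pos: [0.5775, 0.0097, 0.3428]
orientation: [0.02, 1.0, -0.008, 0.005]
contact_force: [0.0, 0.3, -5.8]
opening: 0.163
```

Emit:
move_arm([
  {"dp":[0.4,2,-0.1],"turn":[0,0,0]},
  {"dp":[0.4,2,-0.1],"turn":[0,0,0]},
  {"dp":[0.4,2,-0.1],"turn":[0,0,0]},
  {"dp":[0.4,2,-0.1],"turn":[0,0,0]},
  {"dp":[0.4,2,-0.1],"turn":[0,0,0]},
  {"dp":[0.4,2,-0.1],"turn":[0,0,0]},
  {"dp":[0.4,2,-0.1],"turn":[0,0,0]},
  {"dp":[0.4,2,-0.1],"turn":[0,0,0]},
  {"dp":[0.4,2,-0.1],"turn":[0,0,0]},
  {"dp":[0.4,2,-0.1],"turn":[0,0,0]},
  {"dp":[0.4,2,-0.1],"turn":[0,0,0]},
  {"dp":[0.4,2,-0.1],"turn":[0,0,0]},
  {"dp":[0.4,2,-0.1],"turn":[0,0,0]},
  {"dp":[0.4,2,-0.1],"turn":[0,0,0]},
  {"dp":[0.4,2,-0.1],"turn":[0,0,0]},
  {"dp":[0.4,2,-0.1],"turn":[0,0,0]},
  {"dp":[0.3,2,-0.1],"turn":[0,0,0]},
  {"dp":[0.3,1.5,-0.1],"turn":[0,0,0]},
  {"dp":[0,0.8,0],"turn":[0,0,0]},
  {"dp":[0,0,0],"turn":[0,0,0]},
])

```text
time_s: 32.05
tcp_pos: [0.5114, 0.4139, 0.3667]
orientation: [0.012, 1.0, -0.005, 0.007]
contact_force: [-0.0, 0.2, -5.1]
opening: 0.162
```

Run:
```python
from h import *
go([.499,.417,.19],88)
```

```text
t 32.0 pos [0.5114 0.4139 0.3667] ydeg 88.6 F [-0.   0.2 -5.1] open 0.16 q [-1.16  0.35  0.57  1.22 -0.17  1.62  0.92]
dp cm [ 1.5   0.45 17.64] turn [-0.5  0.8  0.6] dist 17.71
```

Emit:
move_arm([
  {"dp":[0.3,0.1,1.5],"turn":[0,0,0]},
  {"dp":[0.3,0.1,2],"turn":[0,0,0]},
  {"dp":[0.3,0.1,2],"turn":[0,0,0]},
  {"dp":[0.3,0.1,2],"turn":[0,0,0]},
  {"dp":[0.3,0,2],"turn":[0,0,0]},
  {"dp":[0,0,2],"turn":[0,0,0]},
  {"dp":[0,0,2],"turn":[0,0,0]},
  {"dp":[0,0,1.5],"turn":[0,0,0]},
  {"dp":[0,0,1],"turn":[0,0,0]},
  {"dp":[0,0,0],"turn":[0,0,0]},
])

```text
time_s: 33.05
tcp_pos: [0.5048, 0.4062, 0.2029]
orientation: [0.02, 1.0, -0.006, 0.01]
contact_force: [-0.0, -0.7, -5.0]
opening: 0.161
```

Run:
```python
from h import *
go([.499,.417,.17],88)
```

```text
t 33.0 pos [0.5048 0.4062 0.2029] ydeg 87.7 F [-0.  -0.7 -5. ] open 0.16 q [-1.18  0.36  0.55  1.53 -0.17  1.29  0.92]
dp cm [0.69 1.09 3.26] turn [-0.6  1.1 -0.2] dist 3.51
```

Emit:
move_arm([
  {"dp":[0.2,0.4,0.8],"turn":[0,0,0]},
  {"dp":[0.2,0.4,0.8],"turn":[0,0,0]},
  {"dp":[0.1,0.2,0.8],"turn":[0,0,0]},
  {"dp":[0,0,0.8],"turn":[0,0,0]},
  {"dp":[0,0,0],"turn":[0,0,0]},
])

```text
time_s: 33.55
tcp_pos: [0.5014, 0.4181, 0.1703]
orientation: [0.019, 1.0, -0.004, 0.011]
contact_force: [-0.7, -1.2, -5.2]
opening: 0.161
```

Emit:
move_arm([
  {"dp":[0,-0.6,0.3],"turn":[0,0,0]},
  {"dp":[0,-1.2,0.2],"turn":[0,0,0]},
  {"dp":[0,-1.3,0.2],"turn":[0,0,0]},
  {"dp":[0,-1.3,0.2],"turn":[0,0,0]},
  {"dp":[0,-1.3,0.3],"turn":[0,0,0]},
  {"dp":[0,-1.3,0.5],"turn":[0,0,0]},
  {"dp":[0,-1.2,0.5],"turn":[0,0,0]},
  {"dp":[0,-1.1,0.6],"turn":[0,0,0]},
  {"dp":[0,-1.1,0.6],"turn":[0,0,0]},
  {"dp":[0,-1.1,0.6],"turn":[0,0,0]},
  {"dp":[0,0,0],"turn":[0,0,0]},
])

```text
time_s: 34.65
tcp_pos: [0.4986, 0.2904, 0.1293]
orientation: [0.021, 1.0, -0.003, 0.012]
contact_force: [0.4, -1.9, -0.0]
opening: 0.163
```

Run:
```python
from h import *
go([.501,.249,.101],88)
b=snap('top','t6.png');a=snap('scene','s6.png')
for n,s in(('b',b),('a',a)):
    p=s['pixels'].astype(int);y=((p[...,0]>120)&(p[...,1]>100)&(p[...,2]<90)&(abs(p[...,0]-p[...,1])<50)).astype(np.uint8)
    k,_,st,ce=cv2.connectedComponentsWithStats(y);i=1+st[1:,4].argmax();print(n,ce[i],st[i])
    print([proj(s,x).round(0) for x in([.5,.35,.06],[.5,.249,.115],[.5,.337,.124])])
```

```text
t 34.6 pos [0.4986 0.2904 0.1293] ydeg 87.6 F [ 0.4 -1.9 -0. ] open 0.16 q [-1.11  0.27  0.58  1.8  -0.14  1.1   1.04]
dp cm [-0.35 -4.11  2.87] turn [-0.4  1.3 -0.4] dist 5.03
b [118.12568306 207.76502732] [104 198  26  18 183]
[array([105., 191.]), array([139., 192.]), array([102., 191.])]
a [360.29624665 284.95710456] [ 331  258   59   55 2238]
[array([357., 285.]), array([331., 248.]), array([357., 268.])]
```

Emit:
move_arm([
  {"dp":[0,-0.9,0.7],"turn":[0,0,0]},
  {"dp":[0,-0.9,0.7],"turn":[0,0,0]},
  {"dp":[0,-0.8,0.7],"turn":[0,0,0]},
  {"dp":[0,-0.7,0.6],"turn":[0,0,0]},
  {"dp":[0,0,0],"turn":[0,0,0]},
])

```text
time_s: 35.25
tcp_pos: [0.4981, 0.2584, 0.1012]
orientation: [0.019, 1.0, -0.002, 0.012]
contact_force: [0.6, -2.2, -1.2]
opening: 0.156
```

Run:
```python
from h import *
go([.501,.249,.099],88)
a=snap('scene','s7.png')
p=a['pixels'].astype(int);y=((p[...,0]>225)&(p[...,1]>220)&(p[...,2]<90)).astype(np.uint8)
k,_,st,ce=cv2.connectedComponentsWithStats(y);i=1+st[1:,4].argmax();print(ce[i],st[i],onz(a,*ce[i],.126))
```

```text
t 35.2 pos [0.4981 0.2584 0.1012] ydeg 87.8 F [ 0.6 -2.2 -1.2] open 0.16 q [-1.07  0.26  0.59  1.87 -0.15  1.03  1.1 ]
dp cm [-0.32 -0.93  0.24] turn [-0.2  1.4 -0.2] dist 1.01
[362.35157159 270.58207218] [344 254  36  33 859] [0.49640359 0.35094651 0.126     ]
```

Emit:
move_arm([
  {"dp":[0,-0.1,0.4],"turn":[0,0,0]},
  {"dp":[0,0,0],"turn":[0,0,0]},
])

```text
time_s: 35.5
tcp_pos: [0.4991, 0.2582, 0.0981]
orientation: [0.019, 1.0, -0.002, 0.013]
contact_force: [-0.9, -0.8, -2.7]
opening: 0.159
```

Emit:
move_arm([
  {"dp":[0,0,0],"turn":[0,0,0]},
  {"dp":[0,0,0],"turn":[0,0,0]},
  {"dp":[0,0,0],"turn":[0,0,0]},
  {"dp":[0,0,0],"turn":[0,0,0]},
], gripper=0.45)

```text
time_s: 35.9
tcp_pos: [0.4998, 0.2599, 0.0992]
orientation: [0.018, 1.0, -0.001, 0.014]
contact_force: [0.3, 0.3, 1.0]
opening: 0.449
```

Emit:
move_arm([
  {"dp":[0,0,-1.5],"turn":[0,0,0]},
  {"dp":[0,0,-3],"turn":[0,0,0]},
  {"dp":[0,0,-4],"turn":[0,0,0]},
  {"dp":[0,0,-4],"turn":[0,0,0]},
  {"dp":[0,0,-4],"turn":[0,0,0]},
  {"dp":[0,0,0],"turn":[0,0,0]},
])

```text
time_s: 36.5
tcp_pos: [0.4946, 0.2592, 0.2755]
orientation: [0.019, 1.0, -0.001, 0.015]
contact_force: [0.7, 0.2, 0.1]
opening: 0.455
```

Run:
```python
from h import *
go([.40,-.2,.25],88)
a=snap('scene','s8.png');b=snap('top','t8.png')
for s in(a,b):
    p=s['pixels'].astype(int);y=((p[...,0]>180)&(p[...,1]>180)&(p[...,2]<120)).astype(np.uint8)
    k,_,st,ce=cv2.connectedComponentsWithStats(y);i=1+st[1:,4].argmax();print(ce[i],st[i],onz(s,*ce[i],.126))
p=b['pixels'].astype(int);m=((p[...,0]>130)&(p[...,1]<80)&(p[...,2]<80)).astype(np.uint8)
k,_,st,ce=cv2.connectedComponentsWithStats(m)
for i in range(1,k):
    if st[i,4]>40:print(ce[i],st[i],onz(b,*ce[i],.052))
```

```text
t 36.5 pos [0.4946 0.2592 0.2755] ydeg 87.8 F [0.7 0.2 0.1] open 0.46 q [-1.13  0.1   0.61  1.66 -0.04  1.37  1.02]
dp cm [  7.77 -46.24   2.39] turn [-0.1  1.7 -0.2] dist 46.95
[360.04448938 270.67846309] [341 254  39  34 989] [0.5010352  0.34737315 0.126     ]
[281.25925926  87.59259259] [279  85   6   6  27] [ 0.75958076 -0.09068415  0.126     ]
[327.66779661 210.74576271] [317 204  22  15 295] [ 0.46340786 -0.22139879  0.052     ]
[272.17741935 370.79032258] [262 343  20  41 248] [ 0.04612608 -0.0887855   0.052     ]
[200.34693878 350.40816327] [198 346   7  12  49] [0.09703774 0.0972481  0.052     ]
[200.83636364 377.85454545] [198 370  10  14  55] [0.02344389 0.09526721 0.052     ]
```

Pail is down in the tray at (0.501,0.347), let go, and the tray centre is about (0.499,0.337). The lever is still at (0.463,−0.221). Now traverse with the jaws shut, then tilt the tool 20° so the body stays back from the cabinet.

Emit:
move_arm([
  {"dp":[0.3,-2,0],"turn":[0,0,0]},
  {"dp":[0.3,-4,0],"turn":[0,0,0]},
  {"dp":[0.3,-4,0],"turn":[0,0,0]},
  {"dp":[0.3,-4,0],"turn":[0,0,0]},
  {"dp":[0.3,-4,0],"turn":[0,0,0]},
  {"dp":[0.3,-4,0],"turn":[0,0,0]},
  {"dp":[0.3,-4,0],"turn":[0,0,0]},
  {"dp":[0.3,-4,0],"turn":[0,0,0]},
  {"dp":[0.3,-4,0],"turn":[0,0,0]},
  {"dp":[0.3,-4,0],"turn":[0,0,0]},
  {"dp":[0.3,-4,0],"turn":[0,0,0]},
  {"dp":[0.3,-3,0],"turn":[0,0,0]},
  {"dp":[0,-2,0],"turn":[0,-5,0]},
  {"dp":[0,0,0],"turn":[0,-5,0]},
  {"dp":[0,0,0],"turn":[0,-5,0]},
  {"dp":[0,0,0],"turn":[0,-5,0]},
  {"dp":[0,0,0],"turn":[0,0,0]},
], gripper=0)

```text
time_s: 38.3
tcp_pos: [0.4247, -0.2281, 0.2574]
orientation: [0.017, 0.988, -0.008, 0.152]
contact_force: [0.3, -1.0, 0.5]
opening: 0.002
```

```bash
cat >> h.py <<'E'
def Rl(al=20):
    a=np.radians(al);z=np.array([np.sin(a),0,-np.cos(a)]);y=np.array([0,1.,0]);return np.c_[np.cross(y,z),y,z]
E
python3 - <<'E'
from h import *
go([.4585,-.221,.12],R=Rl());go([.4585,-.221,.09],R=Rl())
E
```

```text
t 38.3 pos [ 0.4247 -0.2281  0.2574] ydeg 87.9 F [ 0.3 -1.   0.5] open 0.0 q [-0.33 -0.38  0.65  2.05  0.17  1.1   1.8 ]
dp cm [ 0.92  0.99 14.11] turn [-1.3 -2.6 -1.7] dist 14.17
t 38.3 pos [ 0.4247 -0.2281  0.2574] ydeg 87.9 F [ 0.3 -1.   0.5] open 0.0 q [-0.33 -0.38  0.65  2.05  0.17  1.1   1.8 ]
dp cm [ 1.82  1.03 16.97] turn [-1.3 -2.6 -1.7] dist 17.1
```

Emit:
move_arm([
  {"dp":[0.1,0.2,2],"turn":[0,0,0]},
  {"dp":[0.1,0.2,2],"turn":[0,0,0]},
  {"dp":[0.1,0.2,2],"turn":[0,0,0]},
  {"dp":[0.1,0.2,2],"turn":[-1,-2,-1]},
  {"dp":[0.2,0.2,2],"turn":[0,0,0]},
  {"dp":[0.2,0,2],"turn":[0,0,0]},
  {"dp":[0,0,1],"turn":[0,0,0]},
  {"dp":[0,0,0],"turn":[0,0,0]},
])

```text
time_s: 39.1
tcp_pos: [0.4568, -0.2153, 0.1228]
orientation: [0.003, 0.987, -0.002, 0.159]
contact_force: [-0.1, 0.7, 1.1]
opening: 0.002
```

Run:
```python
from h import *
go([.4585,-.221,.09],R=Rl())
s=readout.sense();R=Ro.from_quat(s['orientation']).as_matrix();print('tip',s['tcp_pos']+R@[0,0,.019],R[:,2])
```

```text
t 39.1 pos [ 0.4568 -0.2153  0.1228] ydeg 89.7 F [-0.1  0.7  1.1] open 0.0 q [-0.46 -0.18  0.86  2.21  0.02  0.75  1.97]
dp cm [ 0.86 -0.56  3.17] turn [-0.2 -1.7 -0.3] dist 3.33
tip [ 0.46273935 -0.21541006  0.10471793] [ 0.31474821 -0.00424183 -0.94916573]
```

Emit:
move_arm([
  {"dp":[0.3,-0.2,1],"turn":[0,0,0]},
  {"dp":[0.3,-0.2,1],"turn":[0,0,0]},
  {"dp":[0.3,0,1],"turn":[0,0,0]},
  {"dp":[0.3,0,1],"turn":[0,0,0]},
  {"dp":[0,0,0],"turn":[0,0,0]},
])

```text
time_s: 39.6
tcp_pos: [0.4607, -0.2174, 0.083]
orientation: [-0.001, 0.987, -0.002, 0.159]
contact_force: [-0.3, 0.3, -0.1]
opening: 0.0
```

Run:
```python
from h import *
go([.4595,-.221,.055],R=Rl(18))
s=readout.sense();R=Ro.from_quat(s['orientation']).as_matrix();print('tip',s['tcp_pos']+R@[0,0,.019],R[:,2])
```

```text
t 39.6 pos [ 0.4607 -0.2174  0.083 ] ydeg 90.0 F [-0.3  0.3 -0.1] open 0.0 q [-0.51 -0.07  0.95  2.24 -0.13  0.65  2.12]
dp cm [ 0.99 -0.35  2.62] turn [-0.2  0.3  0.1] dist 2.83
tip [ 0.46666978 -0.21749906  0.06497682] [ 0.31319591 -0.00293999 -0.94968399]
```

Emit:
move_arm([
  {"dp":[0.3,0,0.9],"turn":[0,0,0]},
  {"dp":[0.3,0,0.9],"turn":[0,0,0]},
  {"dp":[0,0,0],"turn":[0,0,0]},
])

```text
time_s: 39.9
tcp_pos: [0.4627, -0.2167, 0.0664]
orientation: [-0.002, 0.987, -0.001, 0.159]
contact_force: [0.6, -0.3, 0.8]
opening: -0.002
```

Emit:
move_arm([
  {"dp":[0.3,0,0.9],"turn":[0,0,0]},
  {"dp":[0.3,0,0.9],"turn":[0,0,0]},
  {"dp":[0.1,0,0.3],"turn":[0,0,0]},
])

```text
time_s: 40.2
tcp_pos: [0.4652, -0.2162, 0.0473]
orientation: [-0.003, 0.987, -0.0, 0.161]
contact_force: [-1.1, 1.1, 2.1]
opening: -0.003
```

Emit:
move_arm([
  {"dp":[0.2,0,0.6],"turn":[0,0,0]},
  {"dp":[0,0,0.2],"turn":[0,0,0]},
])

```text
time_s: 40.4
tcp_pos: [0.4667, -0.2162, 0.0405]
orientation: [-0.003, 0.987, 0.0, 0.161]
contact_force: [-2.7, -0.1, 3.6]
opening: 0.003
```

Run:
```python
from h import *
go([.4595,-.221,.055],R=Rl(18))
for n in('wrist','scene'):
    w=snap(n,n+'9.png');p=w['pixels'].astype(int);m=((p[...,0]>130)&(p[...,1]<70)&(p[...,2]<70)).astype(np.uint8)
    k,_,st,ce=cv2.connectedComponentsWithStats(m)
    for i in range(1,k):
        if st[i,4]>30 and (n=='wrist' or 215<ce[i][0]<250):print(n,ce[i].round(1),st[i])
    for z in(.052,.034):print(z,[proj(w,[.4634+dx,-.221+dy,z]).round(0).tolist() for dx in(-.018,.018) for dy in(-.027,.027)])
```

```text
t 40.4 pos [ 0.4667 -0.2162  0.0405] ydeg 90.3 F [-2.7 -0.1  3.6] open 0.0 q [-0.49  0.09  0.99  2.27 -0.42  0.57  2.39]
dp cm [ 0.22 -0.47 -1.61] turn [0.1 0.5 0.3] dist 1.69
wrist [233.8 235.6] [ 183  212  120   62 4027]
0.052 [[178.0, 222.0], [307.0, 222.0], [187.0, 280.0], [300.0, 280.0]]
0.034 [[185.0, 197.0], [302.0, 197.0], [193.0, 253.0], [296.0, 253.0]]
0.052 [[229.0, 152.0], [240.0, 162.0], [221.0, 157.0], [231.0, 167.0]]
0.034 [[230.0, 156.0], [240.0, 165.0], [221.0, 161.0], [231.0, 171.0]]
```

Emit:
move_arm([
  {"dp":[0.6,0,0.6],"turn":[0,0,0]},
  {"dp":[0.2,0,0.6],"turn":[0,0,0]},
])

```text
time_s: 40.7
tcp_pos: [0.4658, -0.2166, 0.0293]
orientation: [-0.003, 0.986, -0.0, 0.164]
contact_force: [-2.3, 1.0, 4.6]
opening: 0.001
```

```bash
cat > lv.py <<'E'
from h import *
go([.4595,-.221,.055],R=Rl(18))
w=snap('wrist','lv.png');p=w['pixels'].astype(int);m=((p[...,0]>130)&(p[...,1]<70)&(p[...,2]<70)).astype(np.uint8)
k,_,st,ce=cv2.connectedComponentsWithStats(m)
for i in range(1,k):
    if st[i,4]>100:print(ce[i].round(1),st[i])
for z in(.052,.043,.034):print(z,proj(w,[.4634-.018,-.221,z]).round(0))
E
python3 lv.py
```

```text
t 40.7 pos [ 0.4658 -0.2166  0.0293] ydeg 90.4 F [-2.3  1.   4.6] open 0.0 q [-0.46  0.12  0.97  2.28 -0.5   0.55  2.47]
dp cm [-0.23 -0.44 -2.64] turn [0.1 0.9 0.4] dist 2.69
[233.5 238.9] [ 184  216  119   64 3884]
0.052 [242. 242.]
0.043 [243. 227.]
0.034 [244. 214.]
```

The pad is now about 17 mm down by the wrist view. Push inwards while holding it down.

Emit:
move_arm([
  {"dp":[-0.8,0,0.5],"turn":[0,0,0]},
  {"dp":[-0.9,0,0.5],"turn":[0,0,0]},
  {"dp":[-0.9,0,0.4],"turn":[0,0,0]},
])

```text
time_s: 41.05
tcp_pos: [0.4976, -0.2176, 0.0272]
orientation: [-0.002, 0.986, 0.0, 0.166]
contact_force: [-2.0, 1.6, 8.2]
opening: 0.001
```

```bash
cat >> lv.py <<'E'
b=snap('top','lvt.png');p=b['pixels'].astype(int)
print('top white/edge col profile at u=285:',[int(v) for v in np.where(np.abs(np.diff(p[150:225,285].sum(1)))>90)[0]+150])
E
python3 lv.py
```

```text
t 41.0 pos [ 0.4976 -0.2176  0.0272] ydeg 90.3 F [-2.   1.6  8.2] open 0.0 q [-0.42  0.21  0.92  2.23 -0.61  0.57  2.52]
dp cm [ 2.69 -0.32 -3.88] turn [0.1 1.1 0.2] dist 4.73
[235.6 236.8] [ 184  214  120   64 4197]
0.052 [244. 178.]
0.043 [245. 164.]
0.034 [245. 152.]
top white/edge col profile at u=285: [178, 184, 186, 187]
```

The drawer moved in about 33 mm (top edge row 201→187), so the latch is passed. The wrist joint nears its range (2.52 of 2.65), so I back off along the tool, unwind it and push again.

Emit:
move_arm([
  {"dp":[0,0,-2],"turn":[0,0,0]},
  {"dp":[0,0,-2.3],"turn":[0,0,0]},
  {"dp":[0,0,-1],"turn":[0,0,7.5]},
  {"dp":[0,0,0],"turn":[0,0,7.5]},
  {"dp":[0,0,0],"turn":[0,0,7.5]},
  {"dp":[0,0,0],"turn":[0,0,7.5]},
  {"dp":[0,0,0],"turn":[0,0,7.5]},
  {"dp":[0,0,0],"turn":[0,0,7.5]},
  {"dp":[0,0,0],"turn":[0,0,7.5]},
  {"dp":[0,0,0],"turn":[0,0,7.5]},
  {"dp":[0,0,0],"turn":[0,0,7.5]},
  {"dp":[0,0,0],"turn":[0,0,7.5]},
  {"dp":[0,0,0],"turn":[0,0,7.5]},
  {"dp":[0,0,0],"turn":[0,0,7.5]},
  {"dp":[0,0,0],"turn":[0,0,0]},
])

```text
time_s: 42.65
tcp_pos: [0.4846, -0.2191, 0.0883]
orientation: [0.718, 0.675, 0.123, 0.117]
contact_force: [0.2, 0.6, 0.5]
opening: -0.001
```

```bash
cat > p.py <<'E'
from h import *
import sys
s=readout.sense();R=Ro.from_quat(s['orientation']).as_matrix();print(R.round(3).tolist())
go([.49,-.205,.055],R=Rl(18)@Ro.from_euler('z',90,degrees=True).as_matrix())
b=snap('top');p=b['pixels'].astype(int)
for u in(270,285,300):print(u,[int(v) for v in np.where(np.abs(np.diff(p[125:225,u].sum(1)))>90)[0]+125])
E
python3 p.py
```

```text
[[0.058, 0.941, 0.334], [0.998, -0.061, -0.002], [0.019, 0.334, -0.943]]
t 42.6 pos [ 0.4846 -0.2191  0.0883] ydeg -3.7 F [0.2 0.6 0.5] open -0.0 q [-0.57 -0.02  1.03  2.21 -0.22  0.64  0.55]
dp cm [ 1.38 -0.68  3.31] turn [ 1.5  0.  -3.5] dist 3.65
270 [127, 178, 183, 184, 186, 187]
285 [139, 179, 184, 187, 188]
300 [141, 143, 149, 153, 154, 168, 179, 180, 185, 188, 189]
```

Emit:
move_arm([
  {"dp":[0.7,-0.5,1.1],"turn":[0,0,0]},
  {"dp":[0.7,-0.3,1.1],"turn":[0,0,0]},
  {"dp":[0,0,1],"turn":[0,0,0]},
  {"dp":[0,1,0.3],"turn":[0,0,0]},
  {"dp":[0,1,0.3],"turn":[0,0,0]},
  {"dp":[0,1,0.3],"turn":[0,0,0]},
  {"dp":[0,1,0.3],"turn":[0,0,0]},
])

```text
time_s: 43.4
tcp_pos: [0.53, -0.205, 0.0572]
orientation: [0.706, 0.688, 0.121, 0.117]
contact_force: [-3.8, -1.7, -1.2]
opening: 0.001
```

```bash
python3 p.py
```

```text
[[0.025, 0.943, 0.333], [1.0, -0.027, 0.001], [0.01, 0.333, -0.943]]
t 43.4 pos [ 0.53   -0.205   0.0572] ydeg -1.6 F [-3.8 -1.7 -1.2] open 0.0 q [-0.51  0.2   0.97  2.16 -0.54  0.62  0.8 ]
dp cm [-0.1  -3.85 -1.12] turn [ 1.5 -0.1 -1.5] dist 4.01
270 [127, 172, 178, 180, 181]
285 [173, 178, 181, 182]
300 [143, 144, 150, 151, 179, 182, 213]
```

Emit:
move_arm([
  {"dp":[0,1,0.3],"turn":[0,0,0]},
  {"dp":[0,1,0.3],"turn":[0,0,0]},
  {"dp":[0,1,0.3],"turn":[0,0,0]},
  {"dp":[0,1,0.3],"turn":[0,0,0]},
  {"dp":[0,1,0.3],"turn":[0,0,0]},
  {"dp":[0,1,0.3],"turn":[0,0,0]},
  {"dp":[0,1,0.3],"turn":[0,0,0]},
  {"dp":[0,1,0.3],"turn":[0,0,0]},
])

```text
time_s: 44.25
tcp_pos: [0.6188, -0.2062, 0.0601]
orientation: [0.705, 0.69, 0.12, 0.116]
contact_force: [-2.8, -0.6, -1.9]
opening: -0.001
```

```bash
python3 p.py
```

```text
[[0.02, 0.944, 0.33], [1.0, -0.022, 0.002], [0.009, 0.329, -0.944]]
t 44.2 pos [ 0.6188 -0.2062  0.0601] ydeg -1.3 F [-2.8 -0.6 -1.9] open -0.0 q [-0.42  0.39  0.87  1.97 -0.68  0.7   0.83]
dp cm [ -0.14 -12.33  -3.76] turn [ 1.2 -0.1 -1.2] dist 12.89
270 [127, 139, 140, 142, 143, 145, 146, 203]
285 [139, 140, 143, 146, 147]
300 [132, 133, 146, 147]
```

Emit:
move_arm([
  {"dp":[0,1,0.4],"turn":[0,0,0]},
  {"dp":[0,1,0.4],"turn":[0,0,0]},
  {"dp":[0,0.8,0.3],"turn":[0,0,0]},
  {"dp":[0,0.4,0.1],"turn":[0,0,0]},
])

```text
time_s: 44.7
tcp_pos: [0.6576, -0.2068, 0.0603]
orientation: [0.704, 0.69, 0.121, 0.117]
contact_force: [-24.2, 2.6, 15.8]
opening: 0.0
```

```bash
python3 p.py
```

```text
[[0.019, 0.943, 0.331], [1.0, -0.02, 0.002], [0.009, 0.331, -0.944]]
t 44.7 pos [ 0.6576 -0.2068  0.0603] ydeg -1.2 F [-24.2   2.6  15.8] open 0.0 q [-0.38  0.46  0.84  1.88 -0.71  0.73  0.82]
dp cm [ -0.14 -15.99  -5.05] turn [ 1.3 -0.1 -1.2] dist 16.77
270 [127, 128, 130, 131]
285 [128, 129, 131, 132]
300 [126, 132, 210]
```

The drawer hit its stop (−24 N). Retreat up and away.

Emit:
move_arm([
  {"dp":[0,-1,0],"turn":[0,0,0]},
  {"dp":[0,-1.5,-1.5],"turn":[0,0,0]},
  {"dp":[0,-1,-3],"turn":[0,0,0]},
  {"dp":[0,0,-4],"turn":[0,0,0]},
  {"dp":[0,0,-4],"turn":[0,0,0]},
  {"dp":[0,0,-4],"turn":[0,0,0]},
  {"dp":[0,0,-4],"turn":[0,0,0]},
  {"dp":[0,0,0],"turn":[0,0,0]},
])

```text
time_s: 45.55
tcp_pos: [0.5535, -0.2088, 0.2465]
orientation: [0.705, 0.688, 0.123, 0.116]
contact_force: [0.0, 0.3, -0.2]
opening: -0.0
```

```bash
python3 p.py
python3 - <<'E'
from h import *
a=snap('scene','end_s.png');b=snap('top','end_t.png');b0=np.load('b.npy',allow_pickle=True).item()
def reds(s):
    p=s['pixels'].astype(int);m=((p[...,0]>130)&(p[...,1]<80)&(p[...,2]<80)).astype(np.uint8)
    k,_,st,ce=cv2.connectedComponentsWithStats(m);return [(ce[i].round(1).tolist(),int(st[i,4])) for i in range(1,k) if st[i,4]>40]
for c,d in reds(b):print('red',c,d,onz(b,*c,.052).round(4))
p=a['pixels'].astype(int);y=((p[...,0]>225)&(p[...,1]>220)&(p[...,2]<90)).astype(np.uint8)
k,_,st,ce=cv2.connectedComponentsWithStats(y);i=1+st[1:,4].argmax();print('pail',ce[i],onz(a,*ce[i],.126))
# differences in bystander regions in top view (scaled boxes from first picture)
for n,(x0,y0,x1,y1) in dict(flange=(575,290,645,360),can=(212,125,270,190),jar=(565,195,640,260),gauge=(410,105,510,185),clamp=(305,335,390,400),pouch=(490,410,590,485),tape=(330,135,388,195)).items():
    q=[int(v/1.5625) for v in(x0,y0,x1,y1)];d=np.abs(b['pixels'][q[1]:q[3],q[0]:q[2]].astype(int)-b0['pixels'][q[1]:q[3],q[0]:q[2]]).sum(2);print(n,round((d>80).mean(),3))
E
```

```text
[[0.022, 0.943, 0.333], [1.0, -0.025, 0.005], [0.013, 0.333, -0.943]]
t 45.5 pos [ 0.5535 -0.2088  0.2465] ydeg -1.5 F [ 0.   0.3 -0.2] open -0.0 q [-0.8  -0.15  1.1   1.9   0.03  0.98  0.28]
dp cm [ -0.02 -12.37  15.94] turn [ 1.5 -0.3 -1.4] dist 20.18
270 [127, 128, 130, 131]
285 [128, 129, 131, 132]
300 [129, 132]
red [330.5, 142.9] 263 [ 0.6382 -0.2261  0.052 ]
red [134.3, 192.0] 127 [0.5003 0.2745 0.052 ]
red [389.4, 241.7] 124 [ 0.3861 -0.3859  0.052 ]
red [279.4, 365.0] 56 [ 0.0619 -0.1071  0.052 ]
red [198.3, 374.8] 45 [0.0315 0.1019 0.052 ]
pail [360.13756614 270.57037037] [0.50062042 0.34731499 0.126     ]
flange 0.624
can 0.0
jar 0.0
gauge 0.0
clamp 0.0
pouch 0.325
tape 0.0
```

The lever pad moved 175 mm in, so the drawer is home. The arm hides the flange and pouch in the top view, so I move it aside and check.

Emit:
move_arm([
  {"dp":[2,0,-2],"turn":[0,0,0]},
  {"dp":[3,0,-2],"turn":[0,0,0]},
  {"dp":[4,0,0],"turn":[0,0,0]},
  {"dp":[4,0,0],"turn":[0,0,0]},
  {"dp":[4,0,0],"turn":[0,0,0]},
  {"dp":[4,0,0],"turn":[0,0,0]},
  {"dp":[4,0,0],"turn":[0,0,0]},
  {"dp":[4,0,0],"turn":[0,0,0]},
  {"dp":[0,0,0],"turn":[0,0,0]},
])

```text
time_s: 46.6
tcp_pos: [0.5399, 0.0976, 0.2582]
orientation: [0.706, 0.693, 0.101, 0.107]
contact_force: [-0.1, -0.9, 0.2]
opening: 0.001
```

Run:
```python
from h import *
go([.5,.1,.35])
for n,f,bx in(('top','b.npy',dict(flange=(368,186,412,230),pouch=(314,263,376,310))),('scene','a.npy',dict(flange=(180,130,212,153),pouch=(243,116,290,147),jar=(150,133,175,176)))):
    s=snap(n);s0=np.load(f,allow_pickle=True).item()
    for k,(x0,y0,x1,y1) in bx.items():
        d=np.abs(s['pixels'][y0:y1,x0:x1].astype(int)-s0['pixels'][y0:y1,x0:x1]).sum(2);print(n,k,round((d>80).mean(),3))
```

```text
t 46.6 pos [0.5399 0.0976 0.2582] ydeg -1.1 F [-0.1 -0.9  0.2] open 0.0 q [-0.86 -0.14  0.49  1.93  0.21  1.08 -0.47]
dp cm [ 0.1  -1.16 -9.94] turn [0. 0. 0.] dist 10.01
top flange 0.0
top pouch 0.0
scene flange 0.0
scene pouch 0.056
scene jar 0.0
```

All bystanders are unmoved, and the arm is clear of everything. Handing in.

```bash
python3 -c "
from station import workorder;print(workorder.close_job())"
```

```text
the job is handed in; nothing more can be done
None
```

I handed the job in at about 46.6 s. By my checks every step was done, with one slip on the way; `close_job` gave no verdict.

**What I did**
- **Pail to the step:** I carried it by the bail, after one missed grasp, and let it go upright on the step near (0.584, 0.034).
- **Emptying:** I tipped it by the red grip. The pail slipped out of the jaws and fell upside down into the drawer. I took it again by the red grip and rolled it up and off the pipes. It then weighed about 4.9 N, so it was empty, and three pipes were visible in the drawer.
- **Pail to the tray:** I set it mouth-down about 10 mm from the tray's centre and let go.
- **Drawer:** I pressed the lever until the pad was about 17 mm down by the wrist view, then pushed the drawer in to its stop.

**Last checks**
- The lever pad moved 175 mm in, so the drawer reads as home.
- The pail was still in the tray at (0.501, 0.347).
- Image differences showed no bystander moved, and the contact force at the tool was about zero.

**What I couldn't confirm**
- I did not measure the lever angle or the pipes' exact positions. The pipes were not looked at again once the drawer was shut.
- The closed fingertips seem to end well short of the stated 19 mm ahead of the TCP. That probably explains both the missed grasp and the slip.

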